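# Peg the key rail and lock it

### The arm

A 6-joint arm with a two-finger parallel gripper is mounted at the origin on the work surface. World frame = base frame: x ahead of the robot, y to its left, z up, the work surface at z = 0. Lengths are in mm, angles in rad, forces in N, time in s.
With the tool pointing down it reaches from about 275 to 975 mm from the base axis. Payload 8.4 kg.
Tool frame: the origin (TCP) lies at the very end of the fingers, on their centre line; the grasp point (between the pads) lies 19 mm behind it (grasp_offset is the distance from the TCP to the grasp point, in mm); z points along the fingers, x is the direction in which the jaws open and shut, and the axes are right-handed (so a half turn about z gives the same grasp; the last joint's range is limited). The gripper opens to 92 mm and grips with 3 to 60 N. Pads are 20 mm wide; open, the fingers measure 128 mm over their backs; the gripper's body (75 mm by 189 mm) begins 69 mm behind the grasp point.
Start: joints at [-1.214, 0.353, 1.633, -0, 1.155, -0.002], TCP at [219.468, -585.202, 184.283] pointing down, gripper open.
Joint ranges: [-2.63, 2.63], [-0.92, 2.1], [0.06, 2.66], [-1.3, 4.44], [0, 2.69], [-3.02, 3.02]. Speed limits (rad/s): [2.22, 2.22, 2.79, 3.14, 3.14, 3.14].

### API

Orientations are given as a unit quaternion [x, y, z, w].
In Python, from bench import * gives the robot as it stands.
- The arm moves only by the shell command python3 -m creep 'ROWS' [FORCE]. ROWS is JSON, a list that holds one entry, the list of rows, each a list of 7 numbers: the shift along the world's x, y, z in mm, then the turn, a rotation vector about the world's x, y, z in rad, then the closure, from 0 (fully open) to 1 (shut). A call has 1 to 10 rows; each row shifts and turns the pose as measured when the row begins; what a row does not reach is not made up. A row lasts 1/12 s, in which the tool goes at most 41.7 mm and 7.16 degrees, less where a joint would pass 70% of its speed; a pose out of reach is approached as far as the arm can. A call is refused whole if a number of a shift passes 41.7 or a number of a turn 0.125, either way. A call with a gripper value outside its range is refused whole. The fingers move at their own pace and stop on an object; FORCE is the grip in N (left out, the last holds). Time passes only in rows, so rows that do not move let the fingers close. It gives the time, the measured TCP pose, the force and the opening at its end, in the units of the state.
- sense(): the state, without advancing time (a new reading comes with each control period).
- capture(name): name is "side" or "top" or "wrist"; returns (picture, depth): 420x560x3 uint8, red, green, blue; 420x560 float32, mm along the optical axis (not along the pixel's ray), 0 where there is no reading.
- calibration(name): a dict with "vertical_fov" (degrees; the focal length in pixels is half the picture's height over the tangent of half this angle, whatever the lens; pixels are square), "cx", "cy" (the principal point, pixels), "position" and "orientation" of the camera in the world; the wrist camera has in their place "hand_eye" (4x4, takes a point from camera to tool coordinates, whose origin is the TCP and whose axes are the tool frame's). Camera axes: x right, y down, z forward; pixel columns grow to the right and rows downward; lengths in mm; the calibration is good to about 2 mm. A picture is of the moment at which its call begins: read the wrist's pose just before it. calibration takes no time and is no camera call.
- hand_in(): hands the job in, once; it reports no verdict.
The state is a dict: "time_s": time; "joints": joint angles; "joint_vel": joint speeds; "joint_torque": joint torques, N m; "position": TCP position; "tcp_rot": TCP orientation; "contact_force": force on the tool from outside, world axes, zero at the start; "ft_torque": the same for the moment, N m; "opening": finger opening in mm.
Only numpy, scipy, OpenCV 4.12 (cv2) and the standard library are available. Lean on these libraries where they do the work, as an engineer would, in place of code of your own. Each camera call takes 0.05 s, during which the arm holds its last target. There are 200 camera calls.

### The job

Stand each loose coat peg fully home in the hole of the birch rail that matches its thickness. Once they are all in, pick up the mallet and use its head to knock the sprung pin of the locking post down flush with the housing (do not push the pin with the gripper), then stand the mallet back on its cork mat. Also screw the clamp knob at the rail's other end round until its pointed nose faces straight along the row of holes, and leave the other things on the ledge where they are.

Things in the scene. Friction and masses are not known exactly. Their poses are not given: they have to be found in the camera images.
- rail: Birch peg rail, a block 90 x 300 x 40 mm (x, y, z) fixed flat on the ledge. Origin: centre of its underside; its y axis runs along the row of five blind round holes (x = 0), each 30 mm deep, its z axis up. Its top is 40 mm over the ledge.
- rail_hole0 (a point): Centre of the mouth (level with the rail's top, 40 mm above the ledge) of the hole for the 24 mm peg: 27 mm wide with a 2 mm chamfer, 30 mm deep, at y = 112 mm in the rail's frame
- rail_hole1 (a point): Centre of the mouth (level with the rail's top, 40 mm above the ledge) of the hole for the 30 mm peg: 33 mm wide with a 2 mm chamfer, 30 mm deep, at y = 65 mm in the rail's frame
- rail_hole2 (a point): Centre of the mouth (level with the rail's top, 40 mm above the ledge) of the hole for the 36 mm peg: 39 mm wide with a 2 mm chamfer, 30 mm deep, at y = 12 mm in the rail's frame
- rail_hole3 (a point): Centre of the mouth (level with the rail's top, 40 mm above the ledge) of the hole for the 42 mm peg: 45 mm wide with a 2 mm chamfer, 30 mm deep, at y = -47 mm in the rail's frame
- rail_hole4 (a point): Centre of the mouth (level with the rail's top, 40 mm above the ledge) of the hole for the 48 mm peg: 51 mm wide with a 2 mm chamfer, 30 mm deep, at y = -112 mm in the rail's frame
- peg24: Plain round wooden coat peg, 24 mm in diameter, 80 mm tall, standing upright on the ledge at the start (may be absent). Origin: centre of its foot; z axis up along it. About 35 g.
- peg30: Plain round wooden coat peg, 30 mm in diameter, 80 mm tall, standing upright on the ledge at the start (may be absent). Origin: centre of its foot; z axis up along it. About 50 g.
- peg36: Plain round wooden coat peg, 36 mm in diameter, 80 mm tall, standing upright on the ledge at the start (may be absent). Origin: centre of its foot; z axis up along it. About 67 g.
- peg42: Plain round wooden coat peg, 42 mm in diameter, 80 mm tall, standing upright on the ledge at the start (may be absent). Origin: centre of its foot; z axis up along it. About 88 g.
- peg48: Plain round wooden coat peg, 48 mm in diameter, 80 mm tall, standing upright on the ledge at the start (may be absent). Origin: centre of its foot; z axis up along it. About 111 g.
- lock: Fixed locking post at the rail's thin-hole end: steel foot plate 70 x 70 x 12 mm with a round aluminium housing 64 mm in diameter, flat top 70 mm above the ledge. Origin: centre of its underside.
- pin_top (a point): Centre of the top of the upright sprung (split) steel pin, 24 mm in diameter, in the middle of the locking post; it moves with the pin. It starts 15 to 20 mm above the housing's flat top.
- pin (a joint): How far the pin is driven down, in m: 0 = standing 20 mm proud, 0.020 = flush with the housing's top (its stop). It resists with about 7 N of friction both ways and stays where it is left.
- mallet: Mallet, 0.3 kg, standing on one face of its black rubber head (upright cylinder, 68 mm across, 60 tall). Origin: centre of that lower (striking) face; z up through the head. The level wooden handle runs along its -x axis, 24 mm wide, 28 tall, middle line at z = 35 mm, from 34 to 162 mm from the head's axis; balance point about 15 mm from the head's axis towards the handle.
- clamp: Fixed clamp post at the rail's thick-hole end: foot plate 70 x 60 x 12 mm, round post 48 mm across, top 65 mm above the ledge, carrying the knob. Origin: centre of its underside; its y axis is the rail's y axis.
- knob (a joint): Angle of the clamp's screw knob in rad about its upright axis: 0 = nose straight along the row of holes (the clamp's +y, towards the pin); starts 0.9 to 2.4, the nose turned anticlockwise seen from above, so it is screwed clockwise. Turns against slight friction (0.06 N m), stays where left, has no stop there (range -0.6 to 3.0).
- knob_grip (a point): Centre of the knob, on its turning axis: an upright steel bar 56 mm long, 22 mm thick, 38 mm tall (z 67 to 105 mm above the ledge), flat-sided, to be pinched across its thickness. x axis: towards the nose.
- knob_nose (a point): Top of the knob's nose, the one pointed (wedge) end of the bar, 39 mm from the turning axis, at the bar's top; the other end is square.
- mat: Fixed cork mat, 140 x 140 x 4 mm, origin at the centre of its underside: the mallet's place. At the start the mallet's head stands near its middle.
- whistle: Lime plastic whistle, 70 mm long, lying on the ledge; bystander. Origin on its underside
- dish: White ceramic cat dish, 130 mm wide, 40 mm tall; bystander. Origin: centre of its underside
- tealight: Glass tealight holder, 70 mm wide, 55 mm tall; bystander. Origin: centre of its underside
- pot: Terracotta pot, 90 mm wide, 80 mm tall; bystander. Origin: centre of its underside
There are look-alikes about, which are no part of the job. Leave any pink look-alike of the peg42 alone. What is shaped like the clamp but turquoise is not meant.

How it is judged (in metres and radians):
On the way, in this order (a step that is already met when the one before it is completed fails the run):
1. Every peg that is there stands fully home in its own hole (horizontal distance between peg24 and rail_hole0 below 0.006 m and z of peg24 in the frame of rail_hole0 below -0.024 m and angle between each of peg24, peg30, peg36, peg42, peg48's own z axis and vertical below 0.12 rad and horizontal distance between peg30 and rail_hole1 below 0.006 m and z of peg30 in the frame of rail_hole1 below -0.024 m and horizontal distance between peg36 and rail_hole2 below 0.006 m and z of peg36 in the frame of rail_hole2 below -0.024 m and horizontal distance between peg42 and rail_hole3 below 0.006 m and z of peg42 in the frame of rail_hole3 below -0.024 m and horizontal distance between peg48 and rail_hole4 below 0.006 m and z of peg48 in the frame of rail_hole4 below -0.024 m), for 0.2 s.
2. The mallet has driven the pin down (at least 16.5 of 20 mm), touching it or its housing (value of joint pin above 0.0165 m and contact force between mallet and lock above 0.5 N), for 0.02 s.
At the end, for the whole second after the job is handed in: Every peg present stands in its own hole (within 6 mm, at least 24 of 30 mm deep), the pin is at least 16.5 of 20 mm down, the knob's nose points along the row to the pin (within 0.13 rad), the mallet stands upright and still on the mat, its head within 50 mm of the mat's centre (all of step 1 and value of joint pin above 0.0165 m and value of joint knob between -0.13 and 0.13 rad and horizontal distance between mallet and mat below 0.05 m and angle between mallet's own z axis and vertical below 0.12 rad and z of mallet in the frame of mat between 0.001 and 0.01 m and linear speed of mallet below 0.02 m/s); the robot touches nothing.
It fails at once if The gripper or arm presses on the locking post or its pin (over 3 N) (contact force between any of the fingers, the arm and lock above 3 N).
It fails at once if A bystander is moved by more than 40 mm (distance of any of whistle, dish, tealight, pot from where it was at the start of the episode above 0.04 m).
Of peg24, peg30, peg36, peg42, peg48 only 3 to 5 are there at a start; the rules pass over those that are not, and their reading is None.
At some moment in a run one of mallet may be knocked a few centimetres aside while the robot is not near it.
It also fails if it takes over 210 s, if anything falls off the work surface, if the arm or the gripper's body presses on something with over 40 N, if the wrist force passes 120 N, or if a joint passes its speed limit or range.

## Working session

There is one attempt and no reset: what is moved stays moved. The work goes in short steps, Python scripts to look and compute and a shell command to move; the robot and the scene stay as the last step left them, time stands still between calls to the robot, and variables do not carry over. Pictures are saved under pics/ and viewed, about 12 in all and at most 16, crops included, and the job is handed in when it is done.

```bash
ls; mkdir -p pics
cat > h.py <<'E'
from bench import *
import numpy as np, cv2
from scipy.spatial.transform import Rotation as R
def cam(name):
    c=calibration(name); f=210/np.tan(np.radians(c["vertical_fov"]/2))
    if "hand_eye" in c:
        s=sense(); T=np.eye(4); T[:3,:3]=R.from_quat(s["tcp_rot"]).as_matrix(); T[:3,3]=s["position"]
        M=T@np.array(c["hand_eye"])
    else:
        M=np.eye(4); M[:3,:3]=R.from_quat(c["orientation"]).as_matrix(); M[:3,3]=c["position"]
    return f,c["cx"],c["cy"],M
def shot(name):
    k=cam(name); p,d=capture(name); return p,d,k
def plane(k,u,v,z):
    f,cx,cy,M=k; r=M[:3,:3]@np.array([(u-cx)/f,(v-cy)/f,1]); return M[:3,3]+r*(z-M[2,3])/r[2]
def cloud(d,k):
    f,cx,cy,M=k; v,u=np.mgrid[:420,:560]; P=np.stack([(u-cx)/f*d,(v-cy)/f*d,d],-1); return P@M[:3,:3].T+M[:3,3]
def save(p,n): cv2.imwrite("pics/"+n+".png",cv2.cvtColor(p,cv2.COLOR_RGB2BGR))
E
python3 - <<'E'
from h import *
print(sense())
for n in("top","side"):
    p,d,k=shot(n); print(calibration(n)); np.savez(n,p=p,d=d,**{'f':k[0],'cx':k[1],'cy':k[2],'M':k[3]}); save(p,n)
print(calibration("wrist"))
E
```

```text
pics
{'time_s': 0.0, 'joints': array([-1.21438865e+00,  3.53617436e-01,  1.63411424e+00, -1.22197649e-06,
        1.15519253e+00, -2.39446509e-03]), 'joint_vel': array([ 7.98622790e-04, -4.99632907e-04,  5.49707604e-05, -2.33613779e-04,
       -2.96803740e-04,  5.79017031e-04]), 'joint_torque': array([ 1.96609959e-03, -5.93818617e+01, -3.34211755e+01,  7.00619398e-02,
        2.34426762e-02, -7.04764307e-05]), 'position': array([ 219.29113194, -584.70819632,  183.591411  ]), 'tcp_rot': array([ 8.21934540e-01, -5.69581574e-01, -5.46634728e-04, -3.80065060e-04]), 'contact_force': array([ 0.27669648,  0.40901522, -0.14728255]), 'ft_torque': array([ 1.09363383e-03, -4.10764070e-05, -1.66612405e-02]), 'opening': 91.8399297502062}
{'vertical_fov': 49.90087042718905, 'cx': 284.9841005577559, 'cy': 211.8114485392162, 'position': array([ 353.62964937,   40.14534493, 1246.16304003]), 'orientation': array([ 0.70660452, -0.70118078,  0.06517625, -0.06933704])}
{'vertical_fov': 52.32889561061387, 'cx': 279.2694362216574, 'cy': 212.06419948676694, 'position': array([ 499.77271696, -770.77813037,  742.45812695]), 'orientation': array([ 0.90186266, -0.04566768,  0.01007289, -0.42948428])}
{'vertical_fov': 61.3521802121121, 'cx': 281.3312481281791, 'cy': 205.04231217668575, 'hand_eye': array([[ 9.99999220e-01, -6.85821281e-04, -1.04341365e-03,
         1.11216663e+00],
       [ 9.38175528e-04,  9.64129400e-01,  2.65431008e-01,
        -7.59893985e+01],
       [ 8.23947542e-04, -2.65431780e-01,  9.64129292e-01,
        -2.00010542e+02],
       [ 0.00000000e+00,  0.00000000e+00,  0.00000000e+00,
         1.00000000e+00]])}
```

View pics/top.png

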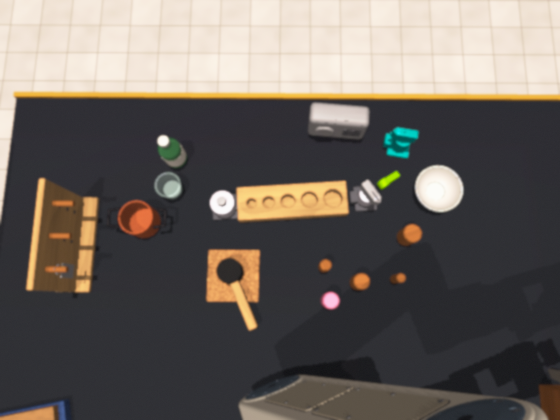

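View pics/side.png

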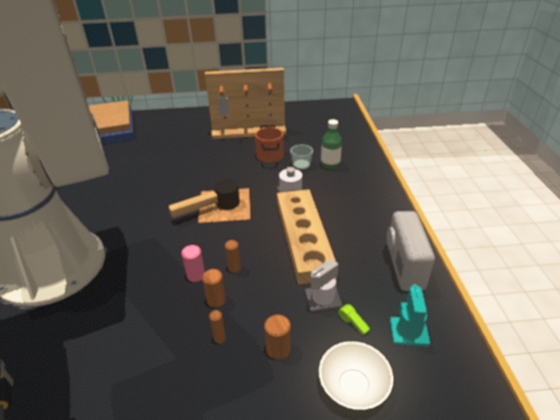

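The top view shows four brown pegs at about (411,234), (361,281), (400,278) and (325,265), plus a pink decoy at (330,300). The lock is at (222,203), the rail spans (237–348, ~200), the real (grey) clamp is at (368,195), and the mallet head is at (230,271). Turquoise decoy clamp is at (402,141). Next I'll measure these.

Run:
```python
from h import *
z=np.load("top.npz"); p,d=z['p'],z['d']; k=(float(z['f']),float(z['cx']),float(z['cy']),z['M']); C=cloud(d,k)
hsv=cv2.cvtColor(p,cv2.COLOR_RGB2HSV)
for n,(u,v),lo,hi in [("pegA",(411,234),70,90),("pegB",(361,281),70,90),("pegC",(400,278),70,90),("pegD",(325,265),70,90),("pink",(330,300),70,90),("head",(230,271),50,75),("handle",(243,303),30,60),("housing",(222,203),60,78),("pin",(222,203),80,95),("knob",(370,190),90,115),("rail",(292,200),34,46),("mat",(230,271),2,12)]:
    m=(C[...,2]>lo)&(C[...,2]<hi)&(d>0); 
    vv,uu=np.mgrid[:420,:560]; r={"rail":70,"handle":40,"mat":50}.get(n,22); m&=np.hypot(uu-u,vv-v)<r
    if n=="mat": m&=(hsv[...,1]>60)
    nl,lab,st,ce=cv2.connectedComponentsWithStats(m.astype(np.uint8)); 
    if nl<2: print(n,"none"); continue
    i=1+st[1:,4].argmax(); q=C[lab==i]; zz=np.median(q[:,2]); w=np.array([plane(k,a,b,zz)[:2] for b,a in np.argwhere(lab==i)]).astype(np.float32)
    rc=cv2.minAreaRect(w); (cx,cy),rad=cv2.minEnclosingCircle(w)
    print(n,"n",len(q),"z%.0f"%zz,"mean",q[:,:2].mean(0).round(1),"eqdia %.1f"%(2*np.sqrt(len(q)/np.pi)*(k[3][2,3]-zz)/k[0]),"rect",np.round(rc[0],1),np.round(rc[1],1),round(rc[2],1),"circ",round(cx,1),round(cy,1),round(2*rad,1))
```

```text
pegA n 266 z78 mean [ 525.7 -282.3] eqdia 47.6 rect [ 526.2 -282.5] [44.3 45.5] 87.6 circ 525.8 -281.5 49.0
pegB n 211 z79 mean [ 401.1 -146.9] eqdia 42.4 rect [ 401.3 -146.6] [38.  38.7] 0.5 circ 400.8 -147.0 41.2
pegC n 69 z77 mean [ 410.9 -247.7] eqdia 24.3 rect [ 411. -247.] [20.3 23.2] 0.5 circ 410.7 -247.5 24.7
pegD n 106 z79 mean [441.7 -55.4] eqdia 30.0 rect [441.9 -55.2] [28.6 27.7] 63.8 circ 441.3 -54.9 29.5
pink n 215 z79 mean [352.1 -68.2] eqdia 42.8 rect [351.8 -68.1] [38.7 39.6] 44.5 circ 352.2 -68.2 41.6
head n 623 z63 mean [420.2 192.2] eqdia 73.8 rect [414.8 193.8] [90.8 65.3] 1.5 circ 415.4 186.2 96.0
handle n 521 z52 mean [341.5 155.5] eqdia 68.1 rect [356.5 162.4] [167.9  43.9] 16.0 circ 359.9 150.5 168.7
housing n 380 z69 mean [605.2 217.5] eqdia 57.4 rect [604.9 217.7] [63.1 61.5] 1.7 circ 606.0 218.1 65.3
pin n 66 z88 mean [606.2 218. ] eqdia 23.5 rect [606.4 218.2] [21.8 22.5] 63.7 circ 606.1 217.7 24.4
knob n 231 z103 mean [ 630.3 -173.9] eqdia 43.4 rect [ 629.1 -174.6] [65.7 26.5] 33.6 circ 628.6 -173.4 66.3
rail n 2757 z39 mean [618.7  41.7] eqdia 158.4 rect [618.6  48.9] [ 91.2 335.5] 4.0 circ 617.8 48.0 342.6
mat n 1335 z4 mean [416.2 187.2] eqdia 113.4 rect [416.  190.6] [146.7 145.9] 88.8 circ 416.4 191.8 192.5
```

```bash
python3 -m creep '[[[20,34,10,0,0,0.067,0],[20,34,10,0,0,0.067,0],[20,34,10,0,0,0.067,0],[20,34,10,0,0,0.067,0],[20,34,10,0,0,0.067,0],[20,34,10,0,0,0.067,0],[20,34,10,0,0,0.067,0],[20,34,10,0,0,0.067,0],[20,34,10,0,0,0.067,0],[20,34,10,0,0,0.067,0]]]' 25
python3 -m creep '[[[20,34,0,0,0,0.067,0],[20,34,0,0,0,0.067,0],[20,34,0,0,0,0.067,0],[20,34,0,0,0,0.067,0],[20,34,0,0,0,0.067,0],[20,34,0,0,0,0.067,0],[20,34,0,0,0,0.067,0],[20,34,0,0,0,0.067,0],[20,34,0,0,0,0.067,0],[0,0,0,0,0,0,0]]]'
python3 - <<'E'
from h import *
s=sense(); M=R.from_quat(s["tcp_rot"]).as_matrix(); print(s["position"],M.round(3),s["joints"])
E
```

```text
time_s: 0.93
position: [415.9, -236.3, 280.1]
tcp_rot: [0.966, -0.259, -0.005, -0.001]
contact_force: [0.9, -0.3, 0.3]
opening: 91.8
time_s: 1.77
position: [603.3, 93.2, 281.2]
tcp_rot: [0.998, 0.06, -0.002, -0.0]
contact_force: [-1.1, -0.5, 0.5]
opening: 91.7
[603.32271267  93.1937908  281.21503892] [[ 0.993  0.119 -0.005]
 [ 0.119 -0.993 -0.   ]
 [-0.005 -0.    -1.   ]] [1.50475292e-01 2.58808893e-01 1.54759768e+00 5.21260135e-04
 1.34007527e+00 3.11313428e-02]
```

Run:
```python
from h import *
p,d,k=shot("wrist"); save(p,"w1"); C=cloud(d,k); np.savez("w1",p=p,d=d,f=k[0],cx=k[1],cy=k[2],M=k[3])
m=((C[...,2]>33)&(C[...,2]<47)&(abs(C[...,0]-618)<70)&(abs(C[...,1]-22)<175)).astype(np.uint8)
n,l,st,ce=cv2.connectedComponentsWithStats(m); i=1+st[1:,4].argmax(); m=(l==i).astype(np.uint8)
print("z",np.median(C[l==i][:,2]))
cs,h=cv2.findContours(m,cv2.RETR_CCOMP,cv2.CHAIN_APPROX_NONE)
for c,hh in zip(cs,h[0]):
    if len(c)<15: continue
    w=np.array([plane(k,a[0][0],a[0][1],40)[:2] for a in c],np.float32)
    if hh[3]<0: print("outer",cv2.minAreaRect(w))
    else: e=cv2.fitEllipse(w); print("hole",np.round(e[0],1),np.round(e[1],1))
```

```text
z 39.555928044191376
outer ((621.6716918945312, 31.380355834960938), (89.9122314453125, 308.1380310058594), 3.9331610202789307)
hole [629.2 -82. ] [49.  50.9]
hole [624.8 -17.9] [43.6 45.3]
hole [620.9  40.5] [38.2 39.2]
hole [617.3  92.8] [32.8 33.3]
hole [613.9 139.1] [27.3 27.7]
```

View pics/w1.png

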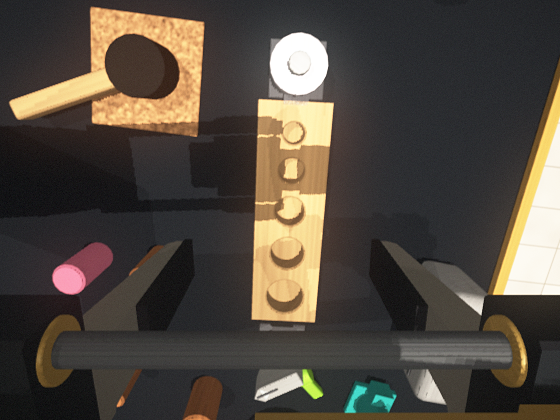

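```bash
python3 -m creep '[[[-20,-35,0,0,0,-0.007,0],[-20,-35,0,0,0,-0.007,0],[-20,-35,0,0,0,-0.007,0],[-20,-35,0,0,0,-0.007,0],[-20,-35,0,0,0,-0.007,0],[-20,-35,0,0,0,-0.007,0],[-20,-35,0,0,0,-0.007,0],[0,0,0,0,0,0,0],[0,0,0,0,0,0,0]]]'
cat > pegs.py <<'E'
from h import *
p,d,k=shot("wrist"); save(p,"w2"); C=cloud(d,k)
m=((C[...,2]>74)&(C[...,2]<86)).astype(np.uint8)
n,l,st,ce=cv2.connectedComponentsWithStats(m)
for i in range(1,n):
    if st[i,4]<150: continue
    c=max(cv2.findContours((l==i).astype(np.uint8),cv2.RETR_EXTERNAL,cv2.CHAIN_APPROX_NONE)[0],key=len)
    w=np.array([plane(k,a[0][0],a[0][1],80)[:2] for a in c],np.float32); e=cv2.fitEllipse(w)
    print(ce[i].round(),"z%.0f"%np.median(C[l==i][:,2]),p[l==i].mean(0).round(),np.round(e[0],1),np.round(e[1],1))
s=sense();print(s["position"].round(1),R.from_quat(s["tcp_rot"]).as_matrix()[:,0].round(3))
E
python3 pegs.py
```

```text
time_s: 2.57
position: [448.7, -161.9, 276.9]
tcp_rot: [1.0, 0.03, -0.007, 0.002]
contact_force: [1.0, 0.8, -0.3]
opening: 91.7
[283.  80.] z79 [224. 152.  91.] [443.6 -60.1] [28.3 28.4]
[200.  87.] z79 [236. 178. 196.] [354.8 -72.5] [40.2 40.6]
[243. 162.] z79 [126.  78.  48.] [ 403.1 -150.9] [40.1 40.3]
[435. 194.] z80 [117. 112. 104.] [ 626.6 -177.3] [15.7 64.1]
[248. 245.] z79 [208. 136.  81.] [ 412.5 -250.6] [22.3 23.1]
[340. 277.] z79 [222. 149.  89.] [ 526.9 -285.6] [46.4 47.3]
[551. 279.] z79 [26. 93. 85.] [ 783.9 -272.6] [11.2 52.7]
[ 448.8 -161.7  276.9] [ 0.998  0.061 -0.015]
```

```bash
python3 -m creep '[[[-2,35,-20,0,-0.008,0,0.35],[-2,35,-20,0,-0.008,0,0.35],[-2,35,-20,0,0,0,0.35],[0,0,-30,0,0,0,0.35],[0,0,-30,0,0,0,0.35],[0,0,-30,0,0,0,0.35],[0,0,0,0,0,0,0.35]]]'
python3 -c "
from h import *
s=sense();print(R.from_quat(s['tcp_rot']).as_matrix().round(3))"
```

```text
time_s: 3.2
position: [444.6, -47.5, 124.3]
tcp_rot: [0.999, 0.031, 0.005, 0.003]
contact_force: [-1.9, 0.2, -0.6]
opening: 59.8
[[ 0.998  0.063  0.01 ]
 [ 0.063 -0.998 -0.005]
 [ 0.01   0.006 -1.   ]]
```

```bash
python3 -m creep '[[[-1,-8,-20,0,0.008,0,0.35],[-1,-2,-20,0,0,0,0.35],[0,0,-20,0,0,0,0.35],[0,0,-12,0,0,0,0.35],[0,0,-6,0,0,0,0.35],[0,0,0,0,0,0,0.35]]]'
python3 -c "
from h import *
s=sense();print(R.from_quat(s['tcp_rot']).as_matrix().round(3))"
```

```text
time_s: 3.7
position: [446.9, -53.9, 48.2]
tcp_rot: [0.999, 0.034, 0.002, 0.002]
contact_force: [-0.5, -0.4, -0.1]
opening: 59.9
[[ 0.998  0.068  0.004]
 [ 0.068 -0.998 -0.005]
 [ 0.004  0.005 -1.   ]]
```

```bash
python3 -m creep '[[[-4,-4,-4,0,0,0,0.35],[0,0,-2,0,0,0,0.35],[0,0,0,0,0,0,0.8],[0,0,0,0,0,0,0.8],[0,0,0,0,0,0,0.8],[0,0,0,0,0,0,0.8]]]' 25
python3 -m creep '[[[0,0,20,0,0,0,0.8],[0,0,30,0,0,0,0.8],[0,0,30,0,0,0,0.8],[0,0,10,0,0,0,0.8],[0,0,0,0,0,0,0.8],[0,0,0,0,0,0,0.8]]]'
cat > held.py <<'E'
from h import *
import sys
s=sense(); T=R.from_quat(s["tcp_rot"]).as_matrix(); t=s["position"]
p,d,k=shot("wrist"); save(p,sys.argv[1]); C=(cloud(d,k)-t)@T   # tool coords
m=(C[...,2]<-15)&(C[...,2]>-70)&(abs(C[...,0])<30)&(abs(C[...,1])<32); hsv=cv2.cvtColor(p,cv2.COLOR_RGB2HSV)
m&=(hsv[...,1]>70)
n,l,st,ce=cv2.connectedComponentsWithStats(m.astype(np.uint8)); i=1+st[1:,4].argmax(); q=C[l==i]
zt=np.percentile(q[:,2],5); top=m&(l==i)&(C[...,2]<zt+4); w=C[top]
c=max(cv2.findContours(top.astype(np.uint8),cv2.RETR_EXTERNAL,cv2.CHAIN_APPROX_NONE)[0],key=len)
e=cv2.fitEllipse(np.array([C[a[0][1],a[0][0],:2] for a in c],np.float32))
print("peg top in tool: z",zt.round(1),"ell",np.round(e[0],1),np.round(e[1],1),"mean",w.mean(0).round(1),len(w))
print("world centre",(T@np.array([*e[0],zt])+t).round(1),"tcp",t.round(1),"open",round(s["opening"],1)); print(T.round(3))
E
python3 held.py h1
```

```text
time_s: 4.2
position: [446.1, -58.1, 46.1]
tcp_rot: [0.999, 0.034, 0.005, 0.003]
contact_force: [0.3, 0.1, -0.2]
opening: 35.2
time_s: 4.7
position: [445.2, -58.1, 140.6]
tcp_rot: [0.999, 0.034, 0.005, 0.003]
contact_force: [0.1, 0.3, 0.6]
opening: 18.3Traceback (most recent call last):
  File "held.py", line 10, in <module>
    e=cv2.fitEllipse(np.array([C[a[0][1],a[0][0],:2] for a in c],np.float32))
cv2.error: OpenCV(4.12.0) /io/opencv/modules/imgproc/src/shapedescr.cpp:361: error: (-201:Incorrect size of input array) There should be at least 5 points to fit the ellipse in function 'fitEllipseNoDirect'
```

View pics/h1.png

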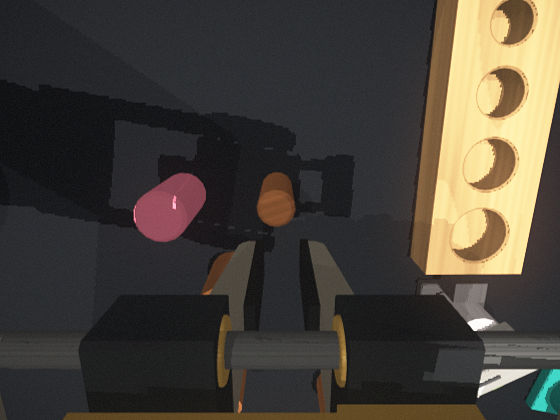

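The wrist view shows the 30 mm peg still standing at about (275,207), with nothing gripped. I lifted before the fingers had finished closing. I'll open and go again.

```bash
python3 pegs.py; python3 -m creep '[[[-2,0,-20,0,0.006,-0.006,0.4],[0,0,0,0,0,0,0.4],[0,0,0,0,0,0,0.4],[0,0,0,0,0,0,0.4],[0,0,0,0,0,0,0.4],[0,0,0,0,0,0,0.4]]]'
```

```text
[161. 216.] z79 [153.  79.  94.] [354.9 -70.9] [40.3 41.1]
[276. 208.] z79 [124.  76.  46.] [442.7 -58.5] [28.4 29. ]
[444.5 -58.  139.6] [0.998 0.068 0.008]
time_s: 5.3
position: [440.0, -57.7, 116.2]
tcp_rot: [1.0, 0.031, -0.003, 0.002]
contact_force: [-0.4, -0.4, -0.2]
opening: 54.7
```

```bash
python3 -m creep '[[[1,0,-20,0,0,0,0.4],[1,0,-25,0,0,0,0.4],[0,0,-18,0,0,0,0.4],[0,0,-5,0,0,0,0.4],[0,0,0,0,0,0,0.85],[0,0,0,0,0,0,0.85],[0,0,0,0,0,0,0.85],[0,0,0,0,0,0,0.85],[0,0,0,0,0,0,0.85],[0,0,0,0,0,0,0.85]]]' 25
python3 -m creep '[[[0,0,0,0,0,0,0.85],[0,0,0,0,0,0,0.85],[0,0,0,0,0,0,0.85],[0,0,15,0,0,0,0.85],[0,0,25,0,0,0,0.85],[0,0,25,0,0,0,0.85],[0,0,15,0,0,0,0.85],[0,0,0,0,0,0,0.85]]]'
python3 held.py h2
```

```text
time_s: 6.13
position: [447.7, -58.3, 52.5]
tcp_rot: [0.999, 0.031, 0.003, 0.003]
contact_force: [0.2, 0.4, 1.3]
opening: 17.0
time_s: 6.8
position: [446.4, -58.2, 135.7]
tcp_rot: [1.0, 0.031, 0.002, 0.003]
contact_force: [0.8, 0.0, 0.0]
opening: 13.7Traceback (most recent call last):
  File "held.py", line 10, in <module>
    e=cv2.fitEllipse(np.array([C[a[0][1],a[0][0],:2] for a in c],np.float32))
cv2.error: OpenCV(4.12.0) /io/opencv/modules/imgproc/src/shapedescr.cpp:361: error: (-201:Incorrect size of input array) There should be at least 5 points to fit the ellipse in function 'fitEllipseNoDirect'
```

View pics/h2.png

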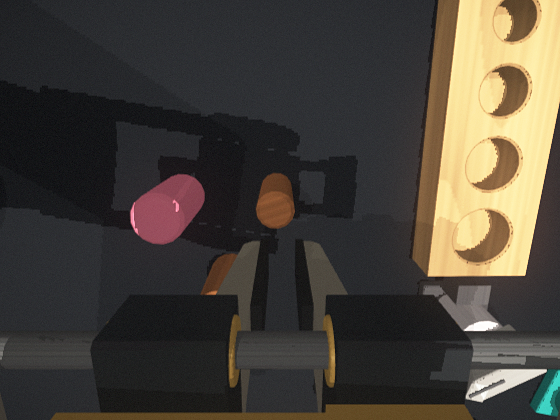

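The peg stands untouched at (275,207) and the jaws shut on nothing, even though the numbers put it between them. I'll go down open and check from the side camera before closing.

```bash
python3 -m creep '[[[-2,0,0,0,0,0,0.3],[-2,0,0,0,0,0,0.3],[0,0,0,0,0,0,0.3],[0,0,0,0,0,0,0.3],[0,0,0,0,0,0,0.3],[0,0,0,0,0,0,0.3],[0,0,-20,0,0,0,0.3],[0,0,-25,0,0,0,0.3],[0,0,-25,0,0,0,0.3],[0,0,-20,0,0,0,0.3]]]'
python3 -m creep '[[[0,0,0,0,0,0,0.3],[0,0,0,0,0,0,0.3]]]'
python3 - <<'E'
from h import *
p,d,k=shot("side"); save(cv2.resize(p[170:370,130:400],None,fx=2.5,fy=2.5),"s1"); s=sense(); print(s["position"],s["opening"])
C=cloud(d,k); hsv=cv2.cvtColor(p,cv2.COLOR_RGB2HSV)
m=(C[...,2]>60)&(C[...,2]<95)&(hsv[...,1]>90)
n,l,st,ce=cv2.connectedComponentsWithStats(m.astype(np.uint8))
for i in range(1,n):
    if st[i,4]>40: print(ce[i].round(),C[l==i].mean(0).round(1),C[l==i][:,2].max())
E
```

```text
time_s: 7.68
position: [442.3, -58.3, 40.1]
tcp_rot: [1.0, 0.031, 0.003, 0.003]
contact_force: [-0.6, -0.3, 0.9]
opening: 64.1
time_s: 7.85
position: [439.3, -57.8, 36.6]
tcp_rot: [1.0, 0.031, -0.001, 0.002]
contact_force: [0.3, 0.0, 1.5]
opening: 64.4
[439.23624421 -57.83756851  36.81837893] 64.03565745837614
[252.  69.] [532.9 984.8  86.9] 91.75955970851123
[85. 80.] [-149.9  984.4   77.8] 94.27087574522625
[260. 110.] [545.3 612.4  77.8] 94.9379375464597
[269. 136.] [563.3 438.9  70.6] 81.71699419090464
[232. 248.] [442.2 -65.5  74.1] 82.82869662592555
[191. 255.] [353.1 -78.9  75.6] 82.31937488136646
[212. 279.] [ 402.1 -157.5   75.7] 82.14954910324559
[412. 314.] [ 782.9 -287.3   74.6] 94.77877905566311
[216. 318.] [ 411.2 -256.4   74.4] 81.99034529259666
[277. 328.] [ 525.7 -292.9   76.7] 83.60221599459112
```

View pics/s1.png

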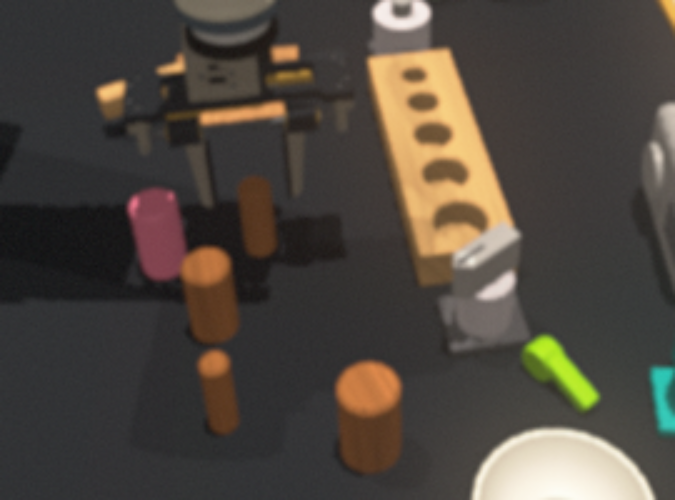

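Run:
```python
from h import *
k=cam("side"); c=calibration("side")
for u,v in ((213,252),(249,248)): print([plane(k,u,v,z).round(0) for z in (20,37,60,80,100)])
p,d,k2=shot("side"); C=cloud(d,k2)
for u,v in ((211,245),(249,243)): print(C[v-2:v+3,u-2:u+3].reshape(-1,3)[::6].round(0))
p,d,kk=shot("wrist"); C=cloud(d,kk); save(p,"w3"); s=sense(); print(s["position"],s["joints"])
print((calibration("wrist")["hand_eye"]))
t=calibration("top"); p,d,kt=shot("top"); C=cloud(d,kt); m=(C[...,2]>150)&(d>0)&(abs(C[...,0]-440)<120)&(abs(C[...,1]+58)<150);print(C[m].mean(0),m.sum())
```

```text
[array([393., -18.,  20.]), array([395., -36.,  37.]), array([399., -60.,  60.]), array([402., -81.,  80.]), array([ 404., -102.,  100.])]
[array([480., -14.,  20.]), array([480., -32.,  37.]), array([481., -56.,  60.]), array([481., -77.,  80.]), array([482., -98., 100.])]
[[394. -69.  98.]
 [396. -69.  94.]
 [398. -70.  92.]
 [400. -70.  88.]
 [402. -70.  85.]]
[[478. -64.  89.]
 [480. -65.  88.]
 [482. -66.  85.]
 [484. -66.  81.]
 [485.  19.  -2.]]
[440.46709726 -57.99960836  37.91911637] [-0.13034534  0.28991364  2.13376908 -0.0068703   0.7159418  -0.18783899]
[[ 9.99998589e-01 -1.28400919e-03  1.08313748e-03  1.06360293e+00]
 [ 9.49867550e-04  9.64016924e-01  2.65839179e-01 -7.43803026e+01]
 [-1.38550281e-03 -2.65837775e-01  9.64016783e-01 -2.00004052e+02]
 [ 0.00000000e+00  0.00000000e+00  0.00000000e+00  1.00000000e+00]]
[393.26879426 -46.37143441 514.46716767] 7960
```

View pics/w3.png

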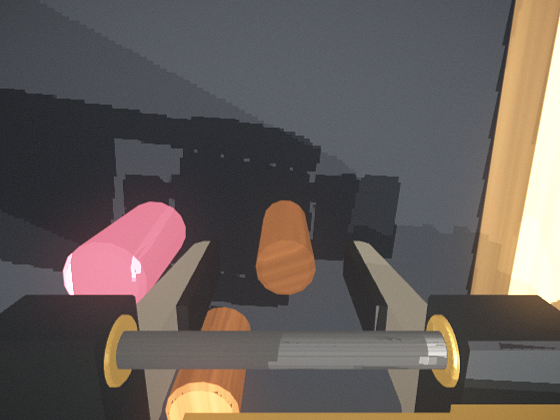

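Run:
```python
from h import *
s=sense(); T=R.from_quat(s["tcp_rot"]).as_matrix(); p,d,k=shot("wrist"); C=(cloud(d,k)-s["position"])@T
for u,v in ((200,248),(190,260),(206,244),(365,250),(375,265),(395,285),(285,262),(285,280),(285,250)): print((u,v),C[v,u].round(1),d[v,u].round(1))
p,d,k=shot("side"); C=(cloud(d,k)-s["position"])@T
f=(C[...,2]<-2)&(C[...,2]>-110)&(abs(C[...,0])<80)&(abs(C[...,1])<40)
for lo in range(-110,0,10):
    m=f&(C[...,2]>=lo)&(C[...,2]<lo+10); q=C[m]
    if len(q): print(lo,len(q),q.min(0).round(),q.max(0).round(), np.median(q[:,1]).round())
for u in(211,214,249,251): print(u,[tuple(C[v,u].round().astype(int)) for v in range(225,258,4)])
```

```text
(200, 248) [-38.5  -8.2 -38.8] 173.0
(190, 260) [-39.4  -9.  -54.6] 157.5
(206, 244) [-36.6  -8.3 -33.7] 177.9
(365, 250) [ 41.3  -8.4 -42.1] 169.8
(375, 265) [ 41.3  -9.2 -60.6] 151.7
(395, 285) [ 44.1  -9.6 -79.1] 133.8
(285, 262) [  3.   -1.9 -41.4] 172.1
(285, 280) [  3.    7.7 -41.5] 174.6
(285, 250) [  3.   -8.6 -42.5] 169.3
-110 34 [ -50.    4. -110.] [  49.   13. -100.] 11.0
-100 67 [ -49.  -11. -100.] [ 49.  14. -90.] 9.0
-90 60 [-49.  -7. -90.] [ 48.  14. -80.] 10.0
-80 54 [-48.   4. -80.] [ 47.  13. -70.] 10.0
-70 46 [-46.  -8. -70.] [ 47.  13. -60.] 10.0
-60 47 [-47.   6. -60.] [ 46.  12. -50.] 10.0
-50 148 [-80. -11. -50.] [ 46.  24. -40.] 8.0
-40 117 [-79. -13. -40.] [ 45.  27. -30.] 12.0
-30 66 [-80.  -1. -30.] [ 40.  27. -20.] 14.0
-20 59 [-79.   4. -20.] [ 14.  28. -10.] 15.0
-10 48 [-79.  -1. -10.] [16. 25. -2.] 15.0
211 [(np.int64(-36), np.int64(12), np.int64(-113)), (np.int64(-37), np.int64(10), np.int64(-100)), (np.int64(-39), np.int64(11), np.int64(-90)), (np.int64(-40), np.int64(11), np.int64(-78)), (np.int64(-42), np.int64(8), np.int64(-64)), (np.int64(-43), n
[... 700 characters left out ...]
t64(10), np.int64(-76)), (np.int64(42), np.int64(11), np.int64(-65)), (np.int64(41), np.int64(9), np.int64(-51)), (np.int64(41), np.int64(8), np.int64(-39)), (np.int64(42), np.int64(-60), np.int64(39)), (np.int64(41), np.int64(-46), np.int64(39)), (np.int64(39), np.int64(-33), np.int64(40))]
251 [(np.int64(49), np.int64(9), np.int64(-98)), (np.int64(48), np.int64(11), np.int64(-87)), (np.int64(47), np.int64(11), np.int64(-75)), (np.int64(47), np.int64(10), np.int64(-63)), (np.int64(46), np.int64(11), np.int64(-52)), (np.int64(45), np.int64(9), np.int64(-38)), (np.int64(47), np.int64(-58), np.int64(38)), (np.int64(45), np.int64(-44), np.int64(38)), (np.int64(44), np.int64(-31), np.int64(39))]
```

Both cameras put the finger ends about 35 mm behind the reported TCP, at tool z ≈ -34. That disagrees with the stated tool frame and explains the misses. From here I'll use finger-end z = TCP z + 35.

```bash
python3 -m creep '[[[2,0,-15,0,0,0,0.3],[1,0,-10,0,0,0,0.3],[0,0,-3,0,0,0,0.3],[0,0,0,0,0,0,0.8],[0,0,0,0,0,0,0.8],[0,0,0,0,0,0,0.8],[0,0,0,0,0,0,0.8],[0,0,0,0,0,0,0.8],[0,0,0,0,0,0,0.8],[0,0,0,0,0,0,0.8]]]' 25
python3 -m creep '[[[0,0,0,0,0,0,0.8],[0,0,0,0,0,0,0.8],[0,0,15,0,0,0,0.8],[0,0,25,0,0,0,0.8],[0,0,25,0,0,0,0.8],[0,0,25,0,0,0,0.8],[0,0,10,0,0,0,0.8],[0,0,0,0,0,0,0.8]]]'
sed -i 's/<-15)&(C\[...,2\]>-70/<-45)\&(C[...,2]>-95/' held.py; python3 held.py h3
```

```text
time_s: 8.98
position: [446.9, -58.4, 13.3]
tcp_rot: [0.999, 0.031, 0.005, 0.003]
contact_force: [-0.2, -0.4, -1.1]
opening: 29.1
time_s: 9.65
position: [444.4, -58.1, 116.4]
tcp_rot: [1.0, 0.031, 0.002, 0.003]
contact_force: [1.2, 0.2, -0.1]
opening: 29.8
peg top in tool: z -67.3 ell [1.2 1.4] [28.7 29. ] mean [  1.3   0.  -66.1] 3313
world centre [445.3 -59.1 183.8] tcp [444.4 -58.1 116.4] open 29.8
[[ 0.998  0.063  0.005]
 [ 0.063 -0.998 -0.005]
 [ 0.005  0.006 -1.   ]]
```

```bash
python3 -m creep '[[[15,13,10,0,0,0,0.8],[28,25,0,0,0,0,0.8],[28,25,0,0,0,0,0.8],[28,25,0,0,0,0,0.8],[28,25,0,0,0,0,0.8],[20,18,0,0,0,0,0.8],[10,9,0,0,0,0,0.8],[0,0,0,0,0,0,0.8],[0,0,0,0,0,0,0.8]]]'
cat > st.py <<'E'
from h import *
s=sense(); print(s["position"].round(1),R.from_quat(s["tcp_rot"]).as_matrix().round(3).tolist(),round(s["opening"],1),s["contact_force"].round(1))
E
python3 st.py
```

```text
time_s: 10.45
position: [600.9, 89.1, 113.5]
tcp_rot: [1.0, 0.03, -0.004, 0.003]
contact_force: [0.9, -0.1, -0.3]
opening: 29.5
[600.9  89.1 113.5] [[0.998, 0.061, -0.009], [0.061, -0.998, -0.006], [-0.009, 0.006, -1.0]] 29.5 [ 0.9 -0.1 -0.3]
```

```bash
python3 -m creep '[[[10,4,0,0.005,-0.008,0,0.8],[4,2,0,0,0,0,0.8],[0,0,0,0,0,0,0.8],[0,0,-15,0,0,0,0.8],[0,0,-20,0,0,0,0.8],[0,0,-10,0,0,0,0.8],[0,0,0,0,0,0,0.8],[0,0,0,0,0,0,0.8]]]'; python3 st.py
```

```text
time_s: 11.12
position: [612.4, 90.6, 66.0]
tcp_rot: [1.0, 0.028, -0.001, 0.001]
contact_force: [-0.4, 0.2, -0.2]
opening: 29.4
[612.4  90.6  66. ] [[0.998, 0.056, -0.003], [0.056, -0.998, -0.002], [-0.003, 0.002, -1.0]] 29.4 [-0.4  0.2 -0.2]
```

```bash
python3 -m creep '[[[3.5,3.8,0,0,0,0,0.8],[0,0,0,0,0,0,0.8],[0,0,0,0,0,0,0.8]]]'; python3 st.py
```

```text
time_s: 11.37
position: [616.9, 94.3, 68.0]
tcp_rot: [1.0, 0.028, -0.001, 0.001]
contact_force: [-0.4, -0.1, -0.7]
opening: 29.3
[616.9  94.3  68. ] [[0.998, 0.055, -0.001], [0.055, -0.998, -0.002], [-0.001, 0.002, -1.0]] 29.3 [-0.4 -0.1 -0.7]
```

Good. Now I'll go down into the hole, targeting TCP z ≈ 23 for the foot at 10.

```bash
python3 -m creep '[[[-0.5,0,-12,0,0,0,0.8],[0,0,-10,0,0,0,0.8],[0,0,-8,0,0,0,0.8],[0,0,-6,0,0,0,0.8],[0,0,-5,0,0,0,0.8],[0,0,0,0,0,0,0.8]]]'; python3 st.py
```

```text
time_s: 11.87
position: [615.9, 94.1, 26.8]
tcp_rot: [1.0, 0.028, -0.0, 0.001]
contact_force: [-0.2, 0.3, -0.3]
opening: 29.4
[615.9  94.1  26.8] [[0.998, 0.056, -0.001], [0.056, -0.998, -0.002], [-0.001, 0.002, -1.0]] 29.4 [-0.2  0.3 -0.3]
```

```bash
python3 -m creep '[[[0,0,-4,0,0,0,0.8],[0,0,-1,0,0,0,0.4],[0,0,0,0,0,0,0.4],[0,0,0,0,0,0,0.4],[0,0,0,0,0,0,0.2],[0,0,25,0,0,0,0.2],[0,0,35,0,0,0,0.2],[0,0,35,0,0,0,0.2],[0,0,25,0,0,0,0.2]]]'
python3 -m creep '[[[-15,-20,0,0,0,0,0.2],[-27,-31,0,0,0,0,0.2],[-27,-31,0,0,0,0,0.2],[-27,-31,0,0,0,0,0.2],[-27,-31,0,0,0,0,0.2],[-27,-31,0,0,0,0,0.2],[-24,-28,0,0,0,0,0.2],[-12,-14,0,0,0,0,0.2],[0,0,0,0,0,0,0.2],[0,0,0,0,0,0,0.2]]]'; python3 st.py; python3 pegs.py
```

```text
time_s: 12.62
position: [611.0, 93.6, 138.3]
tcp_rot: [1.0, 0.028, -0.006, 0.002]
contact_force: [0.6, 0.3, -0.0]
opening: 73.2
time_s: 13.45
position: [425.3, -127.6, 151.2]
tcp_rot: [1.0, 0.03, 0.007, 0.002]
contact_force: [0.7, 0.2, -0.1]
opening: 73.7
[ 425.3 -127.6  151.2] [[0.998, 0.06, 0.014], [0.06, -0.998, -0.004], [0.014, 0.004, -1.0]] 73.7 [ 0.7  0.2 -0.1]
[188. 127.] z79 [194. 117. 134.] [354.6 -72.1] [40.3 40.6]
[249. 229.] z79 [111.  69.  43.] [ 402.7 -150.1] [40.2 40.9]
[511. 268.] z80 [107. 103.  97.] [ 623.7 -174.8] [14. 74.]
[377. 381.] z80 [222. 146.  87.] [ 526.1 -292.5] [29.1 49.4]
[ 425.6 -127.3  151.1] [0.998 0.061 0.013]
```

```bash
python3 -m creep '[[[-14,-14,-15,0.003,0.012,0,0.2],[-8,-8,-25,0,0,0,0.2],[-1,0,-25,0,0,0,0.2],[0,0,-20,0,0,0,0.2],[0,0,0,0,0,0,0.2],[0,0,0,0,0,0,0.2]]]'; python3 st.py
```

```text
time_s: 14.0
position: [410.9, -146.7, 65.8]
tcp_rot: [0.999, 0.033, 0.005, 0.001]
contact_force: [0.4, -0.3, -0.7]
opening: 73.5
[ 410.9 -146.7   65.8] [[0.998, 0.066, 0.01], [0.066, -0.998, -0.002], [0.01, 0.003, -1.0]] 73.5 [ 0.4 -0.3 -0.7]
```

```bash
python3 -m creep '[[[-7,-3,-15,0,0.009,0,0.2],[-3,0,-15,0,0,0,0.2],[-2,0,-15,0,0,0,0.2],[0,0,-6,0,0,0,0.2],[0,0,0,0,0,0,0.6],[0,0,0,0,0,0,0.6],[0,0,0,0,0,0,0.6],[0,0,0,0,0,0,0.6],[0,0,0,0,0,0,0.6],[0,0,0,0,0,0,0.6]]]'; python3 -m creep '[[[0,0,0,0,0,0,0.7],[0,0,0,0,0,0,0.7],[0,0,0,0,0,0,0.7]]]' 30;python3 st.py
```

```text
time_s: 14.83
position: [410.6, -148.8, 22.0]
tcp_rot: [0.999, 0.037, 0.007, 0.003]
contact_force: [-0.1, 0.3, -0.9]
opening: 43.5
time_s: 15.08
position: [411.2, -149.0, 22.8]
tcp_rot: [0.999, 0.036, 0.008, 0.004]
contact_force: [0.2, -1.6, -1.2]
opening: 43.1
[ 411.2 -149.    22.8] [[0.997, 0.073, 0.016], [0.073, -0.997, -0.007], [0.015, 0.008, -1.0]] 43.1 [ 0.2 -1.6 -1.2]
```

```bash
python3 -m creep '[[[0,0,15,0,0,0,0.7],[0,0,25,0.005,0.006,0,0.7],[0,0,25,0,0.006,0,0.7],[0,0,25,0,0,0,0.7],[0,0,10,0,0,0,0.7],[0,0,0,0,0,0,0.7]]]'; python3 held.py h4
```

```text
time_s: 15.58
position: [408.3, -148.2, 125.6]
tcp_rot: [0.999, 0.036, -0.001, -0.0]
contact_force: [0.8, -0.3, -0.7]
opening: 43.0
peg top in tool: z -61.5 ell [1.5 2.5] [38.1 39.4] mean [  1.3   1.3 -59.7] 5458
world centre [ 410.1 -150.6  187.1] tcp [ 408.3 -148.2  125.6] open 43.0
[[ 0.997  0.072 -0.002]
 [ 0.072 -0.997  0.001]
 [-0.002 -0.001 -1.   ]]
```

```bash
cat >> held.py <<'E'
er=cv2.erode(((l==i)&(C[...,2]<zt+8)).astype(np.uint8),np.ones((9,9)))>0; w=C[er]; a=np.linalg.lstsq(np.c_[w[:,:2],np.ones(len(w))],w[:,2],rcond=None)[0]; print("top plane slope x,y",a.round(3))
E
python3 held.py h5
```

```text
peg top in tool: z -61.5 ell [1.6 2.4] [38.3 39.4] mean [  1.3   1.2 -59.7] 5479
world centre [ 410.  -150.5  186.3] tcp [ 408.1 -148.2  124.9] open 43.1
[[ 0.997  0.072 -0.002]
 [ 0.072 -0.997  0.001]
 [-0.002 -0.001 -1.   ]]
top plane slope x,y [ 1.0600e-01 -1.6000e-02 -5.9926e+01]
```

View pics/h5.png

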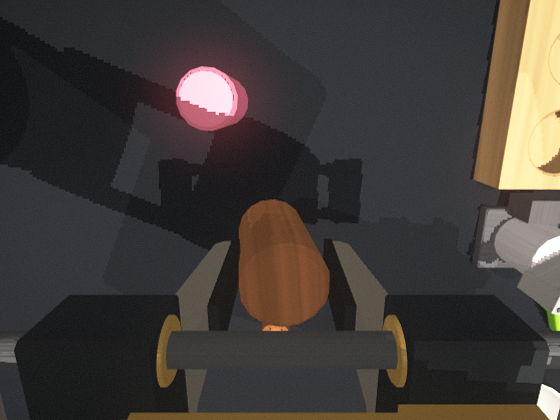

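The 42 mm peg is held but leans about 0.1 rad in the grip, with its foot to the left in the picture. I'll tilt the tool to stand it upright while carrying it.

```bash
python3 -m creep '[[[14,8,8,0.007,-0.035,0,0.7],[28,17,5,0.007,-0.035,0,0.7],[28,17,0,0.006,-0.035,0,0.7],[28,17,0,0,0,0,0.7],[28,17,0,0,0,0,0.7],[28,17,0,0,0,0,0.7],[28,17,0,0,0,0,0.7],[16,10,0,0,0,0,0.7],[0,0,0,0,0,0,0.7],[0,0,0,0,0,0,0.7]]]'
python3 - <<'E'
import re
s=open('held.py').read()
s+='''
n=T@np.array([a[0],a[1],-1.]); n/=np.linalg.norm(n); print("up axis world",n.round(3)); 
c=np.array([e[0][0]-1.2,e[0][1],a@[*e[0],1]]); print("foot",(T@c+t-80*n).round(1))
'''
open('held.py','w').write(s)
E
python3 held.py h6
```

```text
time_s: 16.52
position: [612.2, -13.9, 128.4]
tcp_rot: [0.998, 0.034, 0.053, -0.015]
contact_force: [0.2, -0.6, -2.0]
opening: 43.3
peg top in tool: z -61.6 ell [1.2 2.4] [37.8 39. ] mean [  1.7   1.  -59.9] 5540
world centre [607.2 -18.2 189.7] tcp [612.2 -13.9 128.4] open 43.3
[[ 0.992  0.07   0.104]
 [ 0.067 -0.997  0.033]
 [ 0.106 -0.026 -0.994]]
top plane slope x,y [ 1.0600e-01 -1.6000e-02 -5.9814e+01]
up axis world [ 0.   -0.01  1.  ]
foot [606.2 -17.5 107.7]
```

```bash
cat >> held.py <<'E'
top=((l==i)&(abs(C[...,2]-(C[...,:2]@a[:2]+a[2]))<2)).astype(np.uint8)
c=max(cv2.findContours(top,cv2.RETR_EXTERNAL,cv2.CHAIN_APPROX_NONE)[0],key=len)
e=cv2.fitEllipse(np.array([C[q[0][1],q[0][0],:2] for q in c],np.float32)); c=np.array([e[0][0]-1.2,e[0][1],a@[*e[0],1]])
print("ell2",np.round(e[0],1),np.round(e[1],1),"FOOT",(T@c+t-80*n).round(1))
E
python3 -m creep '[[[10,-1,-8,-0.01,0,0,0.7],[6,0,-12,0,0,0,0.7],[0,0,-12,0,0,0,0.7],[0,0,-6,0,0,0,0.7],[0,0,0,0,0,0,0.7],[0,0,0,0,0,0,0.7]]]'
python3 held.py h7
```

```text
time_s: 17.07
position: [622.2, -17.9, 86.0]
tcp_rot: [0.998, 0.033, 0.05, -0.011]
contact_force: [-0.8, -0.7, -0.4]
opening: 43.1
peg top in tool: z -73.0 ell [ 22.4 -10.6] [5.7 5.9] mean [ 23.4  -4.4 -80.1] 465
world centre [636.6  -7.6 161.1] tcp [622.2 -17.9  86. ] open 43.1
[[ 0.993  0.066  0.099]
 [ 0.064 -0.998  0.025]
 [ 0.101 -0.018 -0.995]]
top plane slope x,y [0. 0. 0.]
up axis world [-0.099 -0.025  0.995]
foot [650.6  -3.9   8.7]Traceback (most recent call last):
  File "held.py", line 18, in <module>
    c=max(cv2.findContours(top,cv2.RETR_EXTERNAL,cv2.CHAIN_APPROX_NONE)[0],key=len)
ValueError: max() iterable argument is empty
```

```bash
sed -i 's/^m&=(hsv.*$/m\&=(C[...,2]>-72)\&(C[...,2]<-50)\&(abs(C[...,0])<26)/' held.py; python3 held.py h8
```

```text
peg top in tool: z -61.9 ell [0.8 2.4] [36.6 38.6] mean [  1.8   1.1 -60.1] 5334
world centre [616.9 -21.7 147.7] tcp [622.1 -17.9  86.1] open 43.1
[[ 0.993  0.066  0.099]
 [ 0.064 -0.998  0.024]
 [ 0.101 -0.018 -0.995]]
top plane slope x,y [ 1.0300e-01 -7.0000e-03 -5.9851e+01]
up axis world [ 0.003 -0.011  1.   ]
foot [615.7 -20.8  65.5]
ell2 [3.3 2. ] [38.2 41. ] FOOT [618.3 -20.3  65.5]
```

View pics/h8.png

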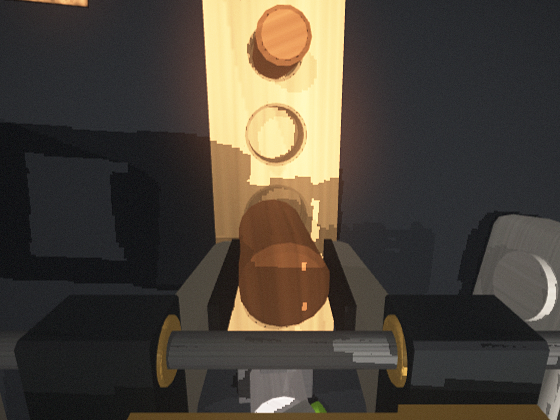

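The peg hangs above hole 3, with the empty 36 mm hole at (275,133) and the seated 30 mm peg at (284,36). I'll shift by the measured +5.4, +1.9 mm and go down in stages.

```bash
python3 -m creep '[[[5,2,0,-0.01,0,0,0.7],[0,0,0,0,0,0,0.7],[0,0,0,0,0,0,0.7]]]'; python3 st.py;  python3 held.py h9 | tail -3
```

```text
time_s: 17.42
position: [628.9, -15.9, 88.2]
tcp_rot: [0.998, 0.033, 0.052, -0.005]
contact_force: [0.5, -0.3, -2.1]
opening: 42.8
[628.9 -15.9  88.2] [[0.993, 0.066, 0.103], [0.065, -0.998, 0.013], [0.103, -0.007, -0.995]] 42.8 [ 0.5 -0.3 -2.1]
up axis world [-0.006 -0.     1.   ]
foot [623.1 -19.2  67.6]
ell2 [2.6 2.3] [38.8 39. ] FOOT [624.8 -18.9  67.6]
```

```bash
python3 -m creep '[[[-1,0.5,-10,0,0,0,0.7],[0,0,-10,0,0,0,0.7],[0,0,-8,0,0,0,0.7],[0,0,-5,0,0,0,0.7],[0,0,-4,0,0,0,0.7],[0,0,0,0,0,0,0.7]]]'; python3 st.py
```

```text
time_s: 17.97
position: [627.0, -15.4, 47.2]
tcp_rot: [0.998, 0.033, 0.051, -0.005]
contact_force: [-0.9, -0.1, -1.3]
opening: 42.5
[627.  -15.4  47.2] [[0.993, 0.066, 0.102], [0.065, -0.998, 0.013], [0.103, -0.006, -0.995]] 42.5 [-0.9 -0.1 -1.3]
```

```bash
python3 -m creep '[[[0,0,-8,0,0,0,0.7],[0,0,-6,0,0,0,0.7],[0,0,-3,0,0,0,0.7],[0,0,-1,0,0,0,0.7],[0,0,0,0,0,0,0.7]]]'; python3 st.py
```

```text
time_s: 18.38
position: [627.7, -15.0, 29.7]
tcp_rot: [0.998, 0.033, 0.052, -0.005]
contact_force: [-1.2, -1.0, 0.3]
opening: 42.8
[627.7 -15.   29.7] [[0.993, 0.066, 0.103], [0.065, -0.998, 0.014], [0.103, -0.007, -0.995]] 42.8 [-1.2 -1.   0.3]
```

```bash
python3 -m creep '[[[0,0,0,0,0,0,0.3],[0,0,0,0,0,0,0.3],[0,0,0,0,0,0,0.1],[0,0,0,0,0,0,0],[0,0,25,0,0,0,0],[0,0,35,0,0,0,0],[0,0,35,0,0.05,0,0],[0,0,20,0,0.05,0,0]]]'
python3 -m creep '[[[-7,-20,0,0,0,0,0],[-12,-34,0,0,0,0,0],[-12,-34,0,0,0,0,0],[-12,-34,0,0,0,0,0],[-12,-34,0,0,0,0,0],[-12,-34,0,0,0,0,0],[-12,-34,0,0,0,0,0],[-6,-16,0,0,0,0,0],[0,0,0,0,0,0,0],[0,0,0,0,0,0,0]]]'; python3 st.py; python3 pegs.py
```

```text
time_s: 19.05
position: [620.6, -14.7, 141.4]
tcp_rot: [0.999, 0.032, -0.005, -0.007]
contact_force: [1.4, -0.3, 0.2]
opening: 91.2
time_s: 19.88
position: [538.9, -264.0, 148.5]
tcp_rot: [0.999, 0.034, 0.001, -0.006]
contact_force: [0.2, 0.2, -0.9]
opening: 92.2
[ 538.9 -264.   148.5] [[0.998, 0.068, 0.002], [0.068, -0.998, 0.013], [0.003, -0.013, -1.0]] 92.2 [ 0.2  0.2 -0.9]
[399.  99.] z80 [114. 110. 103.] [ 591.1 -188.6] [29.1 33.2]
[119. 180.] z79 [202. 129.  76.] [ 414.  -251.5] [22.7 23.7]
[264. 232.] z79 [103.  64.  40.] [ 527.7 -286.3] [46.1 46.8]
[ 539.1 -263.6  148.5] [0.998 0.069 0.003]
```

```bash
python3 -m creep '[[[-10,-15,-15,-0.012,0,0,0],[-4,-7,-25,0,0,0,0],[-2,-1,-30,0,0,0,0],[-2,0,-20,0,0,0,0],[0,0,-10,0,0,0,0],[0,0,0,0,0,0,0]]]'; python3 st.py
```

```text
time_s: 20.43
position: [525.9, -280.6, 46.7]
tcp_rot: [0.999, 0.038, 0.004, 0.0]
contact_force: [-0.7, 0.4, -0.1]
opening: 91.9
[ 525.9 -280.6   46.7] [[0.997, 0.076, 0.008], [0.076, -0.997, -0.001], [0.008, 0.001, -1.0]] 91.9 [-0.7  0.4 -0.1]
```

```bash
python3 -m creep '[[[-1,-5,-15,0,0.008,0,0],[-1,-1,-12,0,0,0,0],[-1,0,-5,0,0,0,0],[0,0,0,0,0,0,0],[0,0,0,0,0,0,0]]]'; python3 st.py
```

```text
time_s: 20.85
position: [526.7, -283.9, 16.1]
tcp_rot: [0.999, 0.04, 0.001, 0.001]
contact_force: [0.1, 0.2, 0.3]
opening: 92.1
[ 526.7 -283.9   16.1] [[0.997, 0.08, 0.003], [0.08, -0.997, -0.001], [0.003, 0.001, -1.0]] 92.1 [0.1 0.2 0.3]
```

```bash
python3 -m creep '[[[0,-2,0,0,0,0,0.6],[0,0,0,0,0,0,0.6],[0,0,0,0,0,0,0.6],[0,0,0,0,0,0,0.6],[0,0,0,0,0,0,0.6],[0,0,0,0,0,0,0.6],[0,0,0,0,0,0,0.6],[0,0,0,0,0,0,0.6],[0,0,0,0,0,0,0.6]]]' 30; python3 st.py;  python3 -m creep '[[[0,0,15,0,0,0,0.65],[0,0,25,0,0,0,0.65],[0,0,30,0,0,0,0.65],[0,0,30,0,0,0,0.65],[0,0,12,0,0,0,0.65],[0,0,0,0,0,0,0.65]]]'; python3 held.py h10
```

```text
time_s: 21.6
position: [528.6, -286.9, 19.8]
tcp_rot: [0.999, 0.04, 0.004, 0.002]
contact_force: [0.0, -0.0, -0.5]
opening: 47.8
[ 528.6 -286.9   19.8] [[0.997, 0.08, 0.007], [0.08, -0.997, -0.003], [0.007, 0.004, -1.0]] 47.8 [ 0.  -0.  -0.5]
time_s: 22.1
position: [525.4, -285.0, 133.2]
tcp_rot: [0.999, 0.04, 0.0, -0.0]
contact_force: [0.6, -0.7, -0.7]
opening: 47.1
peg top in tool: z -62.4 ell [1.  0.6] [44.4 44.7] mean [  0.8  -0.7 -60.5] 8008
world centre [ 526.4 -285.5  195.5] tcp [ 525.4 -285.   133.2] open 47.1
[[ 0.997  0.08   0.001]
 [ 0.08  -0.997  0.   ]
 [ 0.001 -0.    -1.   ]]
top plane slope x,y [ 2.9000e-02 -3.0000e-03 -6.0188e+01]
up axis world [0.028 0.005 1.   ]
foot [ 522.9 -286.   113.3]
ell2 [2.2 0.4] [44.7 46.5] FOOT [ 524.1 -285.8  113.3]
```

```bash
python3 -m creep '[[[8,15,15,0,-0.014,0,0.65],[16,32,8,0,-0.014,0,0.65],[16,32,0,0,0,0,0.65],[16,32,0,0,0,0,0.65],[16,32,0,0,0,0,0.65],[16,32,0,0,0,0,0.65],[10,18,0,0,0,0,0.65],[4,8,0,0,0,0,0.65],[0,0,0,0,0,0,0.65],[0,0,0,0,0,0,0.65]]]'; python3 held.py h11|tail -4; python3 st.py
```

```text
time_s: 22.98
position: [622.9, -74.6, 141.0]
tcp_rot: [0.999, 0.038, 0.007, -0.002]
contact_force: [-0.5, 0.4, -0.7]
opening: 47.6
top plane slope x,y [ 3.0000e-02 -1.0000e-03 -6.0176e+01]
up axis world [ 0.016 -0.     1.   ]
foot [620.6 -75.3 121.1]
ell2 [2.1 0.4] [44.6 46.4] FOOT [621.7 -75.1 121.1]
[622.6 -75.  140.9] [[0.997, 0.076, 0.013], [0.076, -0.997, 0.004], [0.013, -0.003, -1.0]] 47.3 [-0.3  1.5 -1.1]
```

```bash
python3 -m creep '[[[5,-6,-10,0,-0.016,0,0.65],[2,-2,-15,0,0,0,0.65],[0,0,-15,0,0,0,0.65],[0,0,-12,0,0,0,0.65],[0,0,-6,0,0,0,0.65],[0,0,0,0,0,0,0.65],[0,0,0,0,0,0,0.65]]]'; python3 held.py h12|tail -4; python3 st.py
```

```text
time_s: 23.62
position: [625.7, -92.7, 79.8]
tcp_rot: [0.999, 0.034, 0.014, -0.0]
contact_force: [-0.3, -1.4, -0.1]
opening: 47.5
top plane slope x,y [ 2.7000e-02 -1.0000e-03 -6.0133e+01]
up axis world [-0.001  0.001  1.   ]
foot [623.2 -93.2  59.9]
ell2 [2.1 0.4] [44.8 46.3] FOOT [625.  -93.2  59.9]
[625.7 -92.6  79.9] [[0.997, 0.068, 0.028], [0.068, -0.998, 0.002], [0.028, 0.0, -1.0]] 47.5 [-0.1 -0.6 -1. ]
```

```bash
python3 -m creep '[[[3,8,0,0,0,0,0.65],[0,2,0,0,0,0,0.65],[0,0,0,0,0,0,0.65],[0,0,0,0,0,0,0.65]]]'; python3 held.py h13|tail -1; python3 st.py
```

```text
time_s: 24.0
position: [630.7, -81.7, 82.4]
tcp_rot: [0.999, 0.034, 0.016, -0.0]
contact_force: [0.2, -0.2, -1.7]
opening: 47.7
ell2 [2.2 0.4] [44.3 46.5] FOOT [629.9 -82.3  62.5]
[630.7 -81.7  82.5] [[0.997, 0.068, 0.032], [0.068, -0.998, 0.001], [0.032, 0.001, -1.0]] 47.1 [ 0.1 -0.1 -0.6]
```

```bash
python3 -m creep '[[[-1.5,-1,-9,0,0,0,0.65],[0,0,-8,0,0,0,0.65],[0,0,-6,0,0,0,0.65],[0,0,-5,0,0,0,0.65],[0,0,-4,0,0,0,0.65],[0,0,0,0,0,0,0.65]]]'; python3 st.py
```

```text
time_s: 24.55
position: [628.6, -82.6, 46.9]
tcp_rot: [0.999, 0.034, 0.016, -0.0]
contact_force: [-0.3, 0.2, -0.9]
opening: 47.3
[628.6 -82.6  46.9] [[0.997, 0.068, 0.031], [0.068, -0.998, 0.001], [0.031, 0.001, -1.0]] 47.3 [-0.3  0.2 -0.9]
```

```bash
python3 -m creep '[[[0,0,-8,0,0,0,0.65],[0,0,-6,0,0,0,0.65],[0,0,-3,0,0,0,0.65],[0,0,-1,0,0,0,0.65],[0,0,0,0,0,0,0.65]]]'; python3 st.py
```

```text
time_s: 24.97
position: [629.4, -82.6, 29.7]
tcp_rot: [0.999, 0.034, 0.016, -0.0]
contact_force: [-0.3, -0.1, -1.4]
opening: 47.7
[629.4 -82.6  29.7] [[0.997, 0.068, 0.032], [0.068, -0.998, 0.001], [0.032, 0.001, -0.999]] 47.7 [-0.3 -0.1 -1.4]
```

```bash
python3 -m creep '[[[0,0,-1,0,0,0,0.3],[0,0,0,0,0,0,0.3],[0,0,0,0,0,0,0.3],[0,0,0,0,0,0,0.3],[0,0,25,0,0,0,0.3],[0,0,35,0,0.015,0,0.3],[0,0,35,0,0.015,0,0.3],[0,0,20,0,0,0,0.3]]]'
python3 -m creep '[[[-15,-12,0,0,0,0,0.3],[-31,-24,0,0,0,0,0.3],[-31,-24,0,0,0,0,0.3],[-31,-24,0,0,0,0,0.3],[-31,-24,0,0,0,0,0.3],[-31,-24,0,0,0,0,0.3],[-25,-20,0,0,0,0,0.3],[-10,-8,0,0,0,0,0.3],[0,0,0,0,0,0,0.3],[0,0,0,0,0,0,0.3]]]'; python3 st.py; python3 pegs.py
```

```text
time_s: 25.63
position: [624.0, -82.0, 140.2]
tcp_rot: [0.999, 0.034, -0.005, -0.002]
contact_force: [0.7, 0.0, 0.4]
opening: 64.5
time_s: 26.47
position: [415.8, -246.3, 147.1]
tcp_rot: [0.999, 0.035, 0.002, 0.0]
contact_force: [-0.2, 0.3, -0.1]
opening: 64.2
[ 415.8 -246.3  147.1] [[0.997, 0.071, 0.004], [0.071, -0.998, -0.0], [0.004, 0.0, -1.0]] 64.2 [-0.2  0.3 -0.1]
[540. 147.] z80 [186. 181. 170.] [ 609.3 -187.6] [12.7 29.6]
[274. 211.] z79 [188. 124.  80.] [ 412.  -251.3] [22.5 23. ]
[ 416.2 -246.1  147.1] [0.997 0.071 0.004]
```

```bash
python3 -m creep '[[[-5,-4,-20,0,0,0,0.3],[-2,-1,-25,0,0,0,0.3],[-2,0,-25,0,0.004,0,0.3],[-2,0,-20,0,0.004,0,0.3],[-2,0,-12,0,0,0,0.3],[-1,0,0,0,0,0,0.3]]]'; python3 st.py
```

```text
time_s: 27.02
position: [410.8, -248.9, 42.8]
tcp_rot: [0.999, 0.039, 0.002, 0.002]
contact_force: [-0.6, 0.9, -0.6]
opening: 64.3
[ 410.8 -248.9   42.8] [[0.997, 0.077, 0.004], [0.077, -0.997, -0.003], [0.004, 0.003, -1.0]] 64.3 [-0.6  0.9 -0.6]
```

```bash
python3 -m creep '[[[-1,-2,-12,0,0.004,0,0.3],[-1,0,-12,0,0,0,0.3],[-1,0,-5,0,0,0,0.3],[-0.5,0,0,0,0,0,0.3],[-0.5,0,0,0,0,0,0.3]]]'; python3 st.py
```

```text
time_s: 27.43
position: [411.8, -248.9, 13.9]
tcp_rot: [0.999, 0.041, 0.001, 0.002]
contact_force: [-0.1, 0.8, -0.4]
opening: 64.0
[ 411.8 -248.9   13.9] [[0.997, 0.083, 0.001], [0.083, -0.997, -0.003], [0.001, 0.003, -1.0]] 64.0 [-0.1  0.8 -0.4]
```

```bash
python3 -m creep '[[[-1,-2,0,0,0,0,0.85],[-0.5,0,0,0,0,0,0.85],[-0.5,0,0,0,0,0,0.85],[-0.5,0,0,0,0,0,0.85],[-0.5,0,0,0,0,0,0.85],[0,0,0,0,0,0,0.85],[0,0,0,0,0,0,0.85],[0,0,0,0,0,0,0.85],[0,0,0,0,0,0,0.85]]]' 25; python3 st.py;  python3 -m creep '[[[0,0,15,0,0,0,0.85],[0,0,25,0,0,0,0.85],[0,0,30,0,0,0,0.85],[0,0,30,0,0,0,0.85],[0,0,15,0,0,0,0.85],[0,0,0,0,0,0,0.85],[0,0,0,0,0,0,0.85]]]'; python3 held.py h14; python3 st.py
```

```text
time_s: 28.18
position: [410.8, -252.2, 17.4]
tcp_rot: [0.999, 0.041, 0.003, 0.003]
contact_force: [0.4, -0.1, -0.2]
opening: 23.5
[ 410.8 -252.2   17.4] [[0.997, 0.083, 0.006], [0.083, -0.997, -0.006], [0.005, 0.006, -1.0]] 23.5 [ 0.4 -0.1 -0.2]
time_s: 28.77
position: [408.3, -250.6, 135.4]
tcp_rot: [0.999, 0.041, 0.001, 0.002]
contact_force: [0.7, -0.0, -1.0]
opening: 23.7
peg top in tool: z -69.8 ell [-10.2  -9.8] [7.7 7.9] mean [ -0.4  -7.3 -68.9] 563
world centre [ 397.2 -241.4  205.1] tcp [ 408.3 -250.6  135.4] open 23.7
[[ 0.997  0.083  0.002]
 [ 0.083 -0.997 -0.003]
 [ 0.001  0.003 -1.   ]]
top plane slope x,y [-6.0000e-03  1.9660e+00 -4.8698e+01]
up axis world [ 0.07  -0.887  0.456]
foot [ 390.4 -170.5  166.8]
ell2 [  0.4 -15.1] [19.5 53.3] FOOT [ 400.5 -164.3  177.3]
[ 408.3 -250.6  135.1] [[0.997, 0.083, 0.001], [0.083, -0.997, -0.003], [0.001, 0.003, -1.0]] 23.4 [-0.1 -0.4 -0.3]
```

```bash
sed -i 's/^m&=.*$/m\&=(C[...,2]>-67)\&(C[...,2]<-57)\&(abs(C[...,0]-1.2)<s["opening"]\/2)\&(abs(C[...,1])<18)/' held.py; python3 held.py h15
python3 -m creep '[[[12,22,8,0,0,0,0.85],[18,35,8,0,0,0,0.85],[18,35,0,0,0,0,0.85],[18,35,0,0,0,0,0.85],[18,35,0,0,0,0,0.85],[18,35,0,0,0,0,0.85],[18,35,0,0,0,0,0.85],[18,35,0,0,0,0,0.85],[18,35,0,0,0,0,0.85],[18,35,0,0,0,0,0.85]]]';  python3 -m creep '[[[14,25,0,0,0,0,0.85],[8,12,0,0,0,0,0.85],[3,4,0,0,0,0,0.85],[0,0,0,0,0,0,0.85],[0,0,0,0,0,0,0.85]]]';python3 held.py h16; python3 st.py
```

```text
peg top in tool: z -63.3 ell [1.1 0.8] [22.3 24.1] mean [  1.1  -0.3 -61.8] 2028
world centre [ 409.3 -251.1  198.3] tcp [ 408.3 -250.6  135.1] open 23.4
[[ 0.997  0.083  0.001]
 [ 0.083 -0.997 -0.003]
 [ 0.001  0.003 -1.   ]]
top plane slope x,y [-8.000e-03 -2.700e-02 -6.226e+01]
up axis world [-0.012  0.029  1.   ]
foot [ 409.1 -253.5  117.4]
ell2 [1.2 0.2] [21.  21.9] FOOT [ 409.1 -252.9  117.4]
time_s: 29.7
position: [575.3, 98.1, 133.9]
tcp_rot: [0.999, 0.036, -0.012, 0.0]
contact_force: [0.4, -0.1, -0.3]
opening: 23.4
time_s: 30.12
position: [599.1, 146.6, 124.4]
tcp_rot: [0.999, 0.039, -0.018, 0.001]
contact_force: [-0.4, 0.1, -0.1]
opening: 23.3
peg top in tool: z -63.2 ell [1.2 0.7] [22.4 23.2] mean [  1.1  -0.4 -61.8] 1994
world centre [602.6 146.2 187.5] tcp [599.1 146.6 124.4] open 23.3
[[ 0.996  0.079 -0.035]
 [ 0.079 -0.997 -0.003]
 [-0.035  0.001 -0.999]]
top plane slope x,y [ 4.0000e-03 -2.8000e-02 -6.2276e+01]
up axis world [0.037 0.031 0.999]
foot [598.4 143.6 106.7]
ell2 [1.3 0.3] [21.  21.4] FOOT [598.5 144.1 106.7]
[598.9 146.2 124.4] [[0.996, 0.078, -0.035], [0.078, -0.997, -0.003], [-0.036, 0.001, -0.999]] 23.3 [-0.9  0.2 -1.4]
```

```bash
python3 -m creep '[[[8,-3,-6,0.015,-0.035,0,0.85],[5,-1,-10,0,0,0,0.85],[0,0,-12,0,0,0,0.85],[0,0,-12,0,0,0,0.85],[0,0,-6,0,0,0,0.85],[0,0,0,0,0,0,0.85],[0,0,0,0,0,0,0.85]]]'; python3 held.py h17|tail -3; python3 st.py
```

```text
time_s: 30.75
position: [609.0, 135.0, 73.8]
tcp_rot: [0.999, 0.036, -0.002, -0.005]
contact_force: [0.0, -0.2, -0.9]
opening: 22.9
up axis world [0.011 0.025 1.   ]
foot [608.6 131.7  56. ]
ell2 [1.3 0.1] [20.9 21.6] FOOT [608.6 132.3  56. ]
[609.  135.1  73.8] [[0.997, 0.072, -0.005], [0.072, -0.997, 0.009], [-0.004, -0.01, -1.0]] 23.2 [ 0.4 -0.2 -0.5]
```

```bash
python3 -m creep '[[[3.5,5.5,0,0.01,0,0,0.85],[0,1,0,0,0,0,0.85],[0,0,0,0,0,0,0.85],[0,0,0,0,0,0,0.85]]]'; python3 held.py h18|tail -3; python3 st.py
```

```text
time_s: 31.13
position: [613.9, 143.1, 75.1]
tcp_rot: [0.999, 0.036, -0.001, -0.011]
contact_force: [-0.1, -0.0, 0.1]
opening: 23.3
up axis world [0.013 0.013 1.   ]
foot [613.  140.2  57.3]
ell2 [1.4 0.2] [21.  21.7] FOOT [613.2 140.6  57.3]
[613.8 143.1  75.1] [[0.997, 0.072, -0.003], [0.072, -0.997, 0.021], [-0.002, -0.021, -1.0]] 23.6 [-0.3 -0.4 -1.2]
```

```bash
python3 -m creep '[[[-0.3,-1.5,-8,0,0,0,0.85],[0,0,-7,0,0,0,0.85],[0,0,-6,0,0,0,0.85],[0,0,-5,0,0,0,0.85],[0,0,-4,0,0,0,0.85],[0,0,0,0,0,0,0.85]]]'; python3 st.py
```

```text
time_s: 31.68
position: [612.7, 140.5, 42.9]
tcp_rot: [0.999, 0.036, -0.002, -0.01]
contact_force: [0.2, -0.7, -0.4]
opening: 23.4
[612.7 140.5  42.9] [[0.997, 0.073, -0.004], [0.073, -0.997, 0.02], [-0.003, -0.02, -1.0]] 23.4 [ 0.2 -0.7 -0.4]
```

```bash
python3 -m creep '[[[0,0,-7,0,0,0,0.85],[0,0,-6,0,0,0,0.85],[0,0,-3,0,0,0,0.85],[0,0,0,0,0,0,0.85],[0,0,0,0,0,0,0.85]]]'; python3 st.py
```

```text
time_s: 32.1
position: [613.7, 141.3, 26.8]
tcp_rot: [0.999, 0.036, -0.001, -0.01]
contact_force: [-1.6, -0.8, 2.1]
opening: 23.6
[613.7 141.3  26.8] [[0.997, 0.073, -0.003], [0.073, -0.997, 0.021], [-0.001, -0.021, -1.0]] 23.6 [-1.6 -0.8  2.1]
```

```bash
python3 -m creep '[[[0,0,0,0,0,0,0.4],[0,0,0,0,0,0,0.4],[0,0,0,0,0,0,0.4],[0,0,0,0,0,0,0.2],[0,0,25,0,0,0,0],[0,0,35,-0.02,0,0,0],[-5,-4,40,0,0,0,0],[-8,-6,40,0,0,0,0],[-8,-6,40,0,0,0,0],[-8,-6,40,0,0,0,0]]]'
python3 -m creep '[[[-8,-6,20,0,0,0,0],[-8,-6,0,0,0,0,0],[0,0,0,0,0,0,0],[0,0,0,0,0,0,0]]]'
cat > scene.py <<'E'
from h import *
import sys
p,d,k=shot("wrist"); save(p,sys.argv[1]); C=cloud(d,k)
def comp(lo,hi,c,r,z,col=None):
    m=(C[...,2]>lo)&(C[...,2]<hi)&(np.hypot(C[...,0]-c[0],C[...,1]-c[1])<r)
    if col is not None: m&=col
    n,l,st,ce=cv2.connectedComponentsWithStats(m.astype(np.uint8))
    if n<2: return None
    i=1+st[1:,4].argmax(); q=max(cv2.findContours((l==i).astype(np.uint8),0,1)[0],key=len)
    w=np.array([plane(k,a[0][0],a[0][1],z)[:2] for a in q],np.float32)
    if len(w)<6: return None
    e=cv2.fitEllipse(w); b=cv2.minAreaRect(w)
    return "z%.1f"%np.median(C[l==i][:,2]),"ell",np.round(e[0],1),np.round(e[1],1),"rect",np.round(b[0],1),np.round(b[1],1),round(b[2],1)
for n,c in(("24",(614,140)),("30",(617,93)),("42",(625,-18)),("48",(629,-83))): print(n,comp(70,125,c,35,90))
print("pin",comp(78,100,(606,218),40,88)); print("housing",comp(62,76,(606,218),45,70))
dark=p.max(2)<70; hsv=cv2.cvtColor(p,cv2.COLOR_RGB2HSV)
print("head",comp(56,72,(416,190),120,64,hsv[...,1]<110)); print("handle",comp(44,62,(400,170),170,53,hsv[...,1]>90)); print("mat",comp(0,12,(416,190),115,4,(hsv[...,1]>80)&(hsv[...,2]>90)))
E
python3 st.py; python3 scene.py w5
```

```text
time_s: 32.93
position: [576.6, 118.2, 241.2]
tcp_rot: [0.999, 0.037, -0.011, 0.001]
contact_force: [1.7, -0.2, 0.4]
opening: 88.3
time_s: 33.27
position: [563.1, 105.8, 271.7]
tcp_rot: [0.999, 0.036, -0.003, 0.0]
contact_force: [0.2, -0.1, -0.2]
opening: 91.6
[563.1 105.8 271.7] [[0.997, 0.072, -0.006], [0.072, -0.997, -0.001], [-0.006, 0.0, -1.0]] 91.6 [ 0.2 -0.1 -0.2]
24 ('z89.1', 'ell', array([613.3, 140.9]), array([22.6, 24.9]), 'rect', array([613.3, 140.7]), array([23.6, 23.6]), 5.7)
30 ('z89.1', 'ell', array([616.3,  94.6]), array([28.6, 32.4]), 'rect', array([616.3,  94.8]), array([29.1, 32.5]), 27.0)
42 ('z89.1', 'ell', array([623.8, -13.4]), array([40.6, 48.2]), 'rect', array([624.1, -13.1]), array([40.5, 48.5]), 5.3)
48 ('z88.4', 'ell', array([627. , -67.2]), array([35.6, 50.1]), 'rect', array([627.3, -64.8]), array([47.2, 33.5]), 4.3)
pin ('z88.4', 'ell', array([608.4, 214.1]), array([22.7, 23.5]), 'rect', array([608.1, 214.3]), array([23.5, 23.2]), 6.8)
housing ('z69.8', 'ell', array([608.7, 214.3]), array([62.1, 62.6]), 'rect', array([608.4, 214.4]), array([63.3, 62.2]), 49.4)
head ('z63.5', 'ell', array([429.2, 192.2]), array([63.9, 64.6]), 'rect', array([428.9, 192.6]), array([64.9, 64.5]), 4.1)
handle ('z51.8', 'ell', array([341.7, 152.4]), array([ 24.6, 151. ]), 'rect', array([340.7, 151.6]), array([125.7,  24.5]), 24.0)
mat ('z3.6', 'ell', array([419.9, 188. ]), array([154.2, 158.2]), 'rect', array([419. , 187.6]), array([140.3, 140.3]), 89.7)
```

View pics/w5.png

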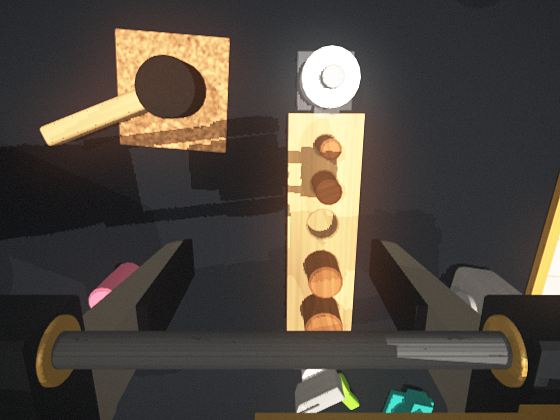

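All four pegs stand with their tops at z ≈ 89 mm, which is fully home. The mallet head is at pixel (170,86), world (428,192), with the handle pointing down-left at 24°. I'll grip the head from above with the jaws square to the handle.

```bash
python3 -m creep '[[[-13,8,-8,0,0,-0.12,0],[-13,8,-8,0,0,-0.12,0],[-13,8,-8,0,0,-0.12,0],[-13,8,-8,0,0,-0.12,0],[-13,8,-8,0,0,-0.12,0],[-13,8,-8,0,0,-0.12,0],[-13,8,-8,0,0,-0.12,0],[-13,8,-8,0,0,-0.12,0],[-13,8,-8,0,0,-0.12,0],[-10,6,0,0,0,-0.11,0]]]'; python3 -m creep '[[[0,0,0,0,0,0,0],[0,0,0,0,0,0,0],[0,0,0,0,0,0,0]]]'; python3 st.py
cat > mal.py <<'E'
exec(open('scene.py').read().split("for n,c in")[0])
hsv=cv2.cvtColor(p,cv2.COLOR_RGB2HSV)
print("head",comp(56,72,(425,192),90,64,hsv[...,1]<110)); print("handle",comp(44,62,(380,170),170,53,hsv[...,1]>90)); print("mat",comp(0,12,(416,190),115,4,(hsv[...,1]>80)&(hsv[...,2]>90)))
E
python3 mal.py w6
```

```text
time_s: 34.15
position: [425.5, 185.4, 176.0]
tcp_rot: [0.836, -0.549, -0.015, 0.005]
contact_force: [-0.5, -0.2, 1.0]
opening: 91.8
time_s: 34.4
position: [421.9, 185.6, 171.4]
tcp_rot: [0.836, -0.548, -0.018, 0.008]
contact_force: [-0.9, 0.2, 0.2]
opening: 91.8
[421.9 185.6 171.4] [[0.4, -0.916, -0.039], [-0.916, -0.4, 0.005], [-0.02, 0.033, -0.999]] 91.8 [-0.9  0.2  0.2]
head ('z63.5', 'ell', array([426.4, 191.5]), array([59.7, 61.5]), 'rect', array([428.7, 192.4]), array([63.5, 65.5]), 23.9)
handle ('z52.1', 'ell', array([338. , 152.2]), array([ 25.3, 160.8]), 'rect', array([339.5, 152.6]), array([124.1,  23.3]), 24.0)
mat ('z3.6', 'ell', array([420.6, 188.6]), array([154.3, 157.2]), 'rect', array([419. , 187.8]), array([139.9, 140.2]), 89.6)
```

```bash
python3 -m creep '[[[4,4,-20,-0.005,-0.038,0,0],[2,2,-30,0,0,0,0],[0,0,-30,0,0,0,0],[0,0,-20,0,0,0,0],[0,0,0,0,0,0,0],[0,0,0,0,0,0,0]]]';python3 st.py
```

```text
time_s: 34.95
position: [435.2, 191.5, 69.8]
tcp_rot: [0.84, -0.543, 0.003, -0.003]
contact_force: [0.3, 0.3, 0.6]
opening: 91.9
[435.2 191.5  69.8] [[0.411, -0.911, 0.008], [-0.912, -0.411, 0.003], [0.001, -0.009, -1.0]] 91.9 [0.3 0.3 0.6]
```

```bash
python3 -m creep '[[[-6,0,-5,-0.003,0.008,0,0],[-1,0,-20,0,0,0,0],[-1,0,-20,0,0,0,0],[-1,0,-20,0,0,0,0],[-1,0,-8,0,0,0,0],[-1,0,0,0,0,0,0],[0,0,0,0,0,0,0]]]';python3 st.py
```

```text
time_s: 35.53
position: [430.4, 193.6, 1.7]
tcp_rot: [0.841, -0.541, 0.003, -0.004]
contact_force: [0.3, 0.3, -0.0]
opening: 91.9
[430.4 193.6   1.7] [[0.414, -0.91, 0.01], [-0.91, -0.414, 0.004], [0.001, -0.011, -1.0]] 91.9 [ 0.3  0.3 -0. ]
```

```bash
python3 -m creep '[[[-2,-2,-6,-0.004,0.01,0,0.4],[-0.5,0,0,0,0,0,0.4],[-0.5,0,0,0,0,0,0.4],[-0.3,0,0,0,0,0,0.4],[-0.3,0,0,0,0,0,0.4],[0,0,0,0,0,0,0.4],[0,0,0,0,0,0,0.4]]]' 45;python3 st.py;  python3 -m creep '[[[0,0,12,0,0,0,0.4],[0,0,20,0,0,0,0.4],[0,0,30,0,0,0,0.4],[0,0,30,0,0,0,0.4],[0,0,30,0,0,0,0.4],[0,0,10,0,0,0,0.4],[0,0,0,0,0,0,0.4],[0,0,0,0,0,0,0.4]]]'; python3 st.py
python3 - <<'E'
from h import *
s=sense(); T=R.from_quat(s["tcp_rot"]).as_matrix(); p,d,k=shot("wrist"); save(p,"w7"); C=(cloud(d,k)-s["position"])@T
m=(abs(C[...,0])<28)&(abs(C[...,1])<20)&(C[...,2]<-45)&(C[...,2]>-90); w=C[m]; z0=np.median(w[:,2]); w=w[abs(w[:,2]-z0)<5]
a=np.linalg.lstsq(np.c_[w[:,:2],np.ones(len(w))],w[:,2],rcond=None)[0]; n=T@np.array([a[0],a[1],-1]); print(len(w),a.round(3),"up",(n/np.linalg.norm(n)).round(3))
E
```

```text
time_s: 36.12
position: [429.2, 192.6, -0.8]
tcp_rot: [0.841, -0.541, 0.001, -0.002]
contact_force: [-0.7, 1.0, -3.1]
opening: 67.2
[429.2 192.6  -0.8] [[0.414, -0.91, 0.005], [-0.91, -0.414, 0.002], [0.0, -0.005, -1.0]] 67.2 [-0.7  1.  -3.1]
time_s: 36.78
position: [425.1, 190.8, 135.2]
tcp_rot: [0.841, -0.541, -0.0, 0.001]
contact_force: [0.2, 0.5, -3.0]
opening: 67.4
[425.1 190.8 135.2] [[0.414, -0.91, -0.001], [-0.91, -0.414, -0.001], [0.0, 0.001, -1.0]] 67.4 [ 0.2  0.5 -3. ]
10691 [ 3.0000e-03 -2.0000e-03 -6.5064e+01] up [ 0.003 -0.001  1.   ]
```

View pics/w7.png

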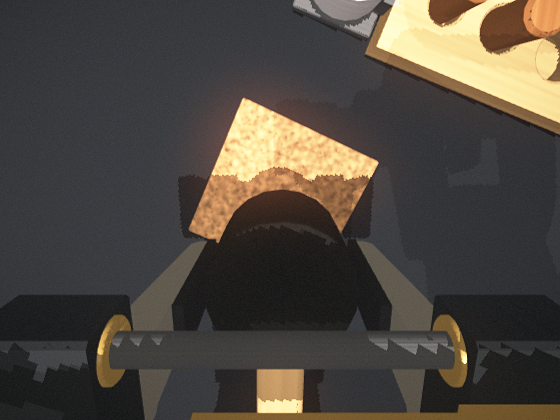

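```bash
python3 -m creep '[[[14,2,0,0,0,0,0.4],[27,3.5,0,0,0,0,0.4],[27,3.5,0,0,0,0,0.4],[27,3.5,0,0,0,0,0.4],[27,3.5,0,0,0,0,0.4],[27,3.5,0,0,0,0,0.4],[20,3,0,0,0,0,0.4],[10,1,0,0,0,0,0.4],[0,0,0,0,0,0,0.4],[0,0,0,0,0,0,0.4]]]';python3 st.py
```

```text
time_s: 37.67
position: [600.0, 210.5, 115.3]
tcp_rot: [0.841, -0.541, -0.009, 0.012]
contact_force: [-0.8, -0.4, -2.0]
opening: 67.5
[600.  210.5 115.3] [[0.415, -0.909, -0.028], [-0.91, -0.415, -0.011], [-0.002, 0.03, -1.0]] 67.5 [-0.8 -0.4 -2. ]
```

```bash
python3 -m creep '[[[6,3,0,0.01,-0.028,0,0.4],[0,0,0,0,0,0,0.4],[0,0,0,0,0,0,0.4],[0,0,-8,0,0,0,0.4],[0,0,-8,0,0,0,0.4],[0,0,0,0,0,0,0.4],[0,0,0,0,0,0,0.4]]]';python3 st.py
```

```text
time_s: 38.25
position: [597.9, 212.0, 95.0]
tcp_rot: [0.841, -0.54, -0.003, 0.004]
contact_force: [0.3, -0.5, -2.9]
opening: 67.9
[597.9 212.   95. ] [[0.416, -0.909, -0.009], [-0.909, -0.416, -0.004], [-0.0, 0.01, -1.0]] 67.9 [ 0.3 -0.5 -2.9]
```

```bash
python3 -m creep '[[[7,2,0,0.003,-0.008,0,0.4],[0,0,-5,0,0,0,0.4],[0,0,-5,0,0,0,0.4],[0,0,-5,0,0,0,0.4],[0,0,-5,0,0,0,0.4],[0,0,-3,0,0,0,0.4]]]';python3 st.py;python3 -m creep '[[[0,0,-3,0,0,0,0.4],[0,0,-3,0,0,0,0.4]]]'; python3 st.py
```

```text
time_s: 38.75
position: [606.6, 214.6, 71.9]
tcp_rot: [0.841, -0.54, 0.0, -0.0]
contact_force: [-3.1, -0.8, 4.9]
opening: 67.0
[606.6 214.6  71.9] [[0.416, -0.909, 0.001], [-0.909, -0.416, 0.0], [0.0, -0.001, -1.0]] 67.0 [-3.1 -0.8  4.9]
time_s: 38.92
position: [606.6, 214.6, 65.8]
tcp_rot: [0.841, -0.54, 0.0, -0.0]
contact_force: [-2.1, -0.8, 5.2]
opening: 67.7
[606.6 214.6  65.8] [[0.416, -0.909, 0.001], [-0.909, -0.416, 0.0], [0.0, -0.001, -1.0]] 67.7 [-2.1 -0.8  5.2]
```

Contact force is +8 N over the weight, so the pin is moving. I'll press on to the stop.

```bash
python3 -m creep '[[[0,0,-2,0,0,0,0.4],[0,0,-2,0,0,0,0.4],[0,0,-1,0,0,0,0.4]]]';python3 st.py
```

```text
time_s: 39.17
position: [606.6, 214.6, 64.5]
tcp_rot: [0.841, -0.54, 0.0, -0.0]
contact_force: [-3.2, -1.0, 4.3]
opening: 67.2
[606.6 214.6  64.5] [[0.416, -0.909, 0.001], [-0.909, -0.416, 0.0], [0.0, -0.001, -1.0]] 67.2 [-3.2 -1.   4.3]
```

```bash
python3 -m creep '[[[0,0,-3,0,0,0,0.4],[0,0,-4,0,0,0,0.4]]]';python3 st.py; python3 -m creep '[[[0,0,-5,0,0,0,0.4],[0,0,-5,0,0,0,0.4]]]';python3 st.py
```

```text
time_s: 39.33
position: [606.7, 214.7, 64.3]
tcp_rot: [0.841, -0.54, 0.001, -0.001]
contact_force: [-20.0, -6.0, 52.1]
opening: 67.5
[606.7 214.7  64.3] [[0.416, -0.909, 0.002], [-0.909, -0.416, 0.0], [0.001, -0.002, -1.0]] 67.5 [-20.   -6.   52.1]
time_s: 39.5
position: [606.8, 214.8, 64.3]
tcp_rot: [0.842, -0.54, 0.001, -0.001]
contact_force: [-19.5, -7.0, 49.0]
opening: 67.5
[606.8 214.8  64.3] [[0.416, -0.909, 0.003], [-0.909, -0.416, 0.0], [0.001, -0.003, -1.0]] 67.5 [-19.5  -7.   49. ]
```

```bash
python3 -m creep '[[[0,0,15,0,0,0,0.4],[0,0,25,0,0,0,0.4],[-10,-1,20,0,0,0,0.4],[-25,-4,5,0,0,0,0.4],[-28,-4,0,0,0,0,0.4],[-28,-4,0,0,0,0,0.4],[-28,-4,0,0,0,0,0.4],[-25,-4,0,0,0,0,0.4],[-16,-2,0,0,0,0,0.4],[-8,-1,0,0,0,0,0.4]]]';python3 -m creep '[[[0,0,0,0,0,0,0.4],[0,0,0,0,0,0,0.4]]]'; python3 st.py
```

```text
time_s: 40.33
position: [434.4, 189.4, 130.3]
tcp_rot: [0.841, -0.541, 0.003, -0.003]
contact_force: [-0.1, 0.5, -3.1]
opening: 67.2
time_s: 40.5
position: [433.2, 189.2, 130.0]
tcp_rot: [0.841, -0.54, 0.003, -0.003]
contact_force: [0.1, 0.2, -2.9]
opening: 67.1
[433.2 189.2 130. ] [[0.416, -0.909, 0.009], [-0.909, -0.416, 0.002], [0.002, -0.009, -1.0]] 67.1 [ 0.1  0.2 -2.9]
```

```bash
python3 -m creep '[[[-10,-1,-15,-0.002,0.008,0,0.4],[-5,0,-25,0,0,0,0.4],[-2,0,-30,0,0,0,0.4],[-2,0,-25,0,0,0,0.4],[-1,0,-12,0,0,0,0.4],[-1,0,0,0,0,0,0.4],[0,0,0,0,0,0,0.4]]]';python3 st.py
```

```text
time_s: 41.08
position: [423.9, 191.9, 20.2]
tcp_rot: [0.841, -0.541, 0.004, -0.006]
contact_force: [-0.5, -0.1, -3.3]
opening: 67.6
[423.9 191.9  20.2] [[0.415, -0.91, 0.013], [-0.91, -0.415, 0.005], [0.001, -0.014, -1.0]] 67.6 [-0.5 -0.1 -3.3]
```

```bash
python3 -m creep '[[[-3,-2,-7,-0.005,0.013,0,0.4],[-1,0,-6,0,0,0,0.4],[0,0,-4,0,0,0,0.4],[0,0,-3,0,0,0,0.4],[0,0,-1,0,0,0,0.4],[0,0,0,0,0,0,0.4]]]';python3 st.py
```

```text
time_s: 41.58
position: [424.7, 191.5, 0.1]
tcp_rot: [0.841, -0.541, 0.002, -0.002]
contact_force: [-0.2, 0.1, -3.0]
opening: 66.9
[4.247e+02 1.915e+02 1.000e-01] [[0.415, -0.91, 0.005], [-0.91, -0.415, 0.002], [0.0, -0.006, -1.0]] 66.9 [-0.2  0.1 -3. ]
```

```bash
python3 -m creep '[[[0,0,-2,0,0,0,0.4],[0,0,-2,0,0,0,0.4]]]';python3 st.py
```

```text
time_s: 41.75
position: [425.4, 191.8, -1.8]
tcp_rot: [0.841, -0.541, 0.002, -0.003]
contact_force: [-13.3, -4.8, 54.2]
opening: 67.3
[425.4 191.8  -1.8] [[0.415, -0.91, 0.006], [-0.91, -0.415, 0.003], [0.0, -0.007, -1.0]] 67.3 [-13.3  -4.8  54.2]
```

```bash
python3 -m creep '[[[0,0,0.5,0,0,0,0.4],[0,0,0,0,0,0,0.15],[0,0,0,0,0,0,0],[0,0,0,0,0,0,0],[0,0,0,0,0,0,0],[0,0,15,0,0,0,0],[0,0,30,0,0,0,0],[0,0,40,0,0,0,0],[0,0,40,0,0,0,0],[0,0,40,0,0,0,0]]]';python3 -m creep '[[[15,-10,40,0,0,0.05,0],[20,-20,20,0,0,0.12,0],[25,-25,10,0,0,0.12,0],[25,-25,0,0,0,0.12,0],[25,-25,0,0,0,0.12,0],[25,-30,0,0,0,0.12,0],[20,-35,0,0,0,0.12,0],[20,-35,0,0,0,0.12,0],[15,-35,0,0,0,0.12,0],[0,-20,0,0,0,0.12,0]]]';python3 -m creep '[[[0,0,0,0,0,0.12,0],[0,0,0,0,0,0,0],[0,0,0,0,0,0,0]]]';python3 st.py
python3 - <<'E'
from h import *
for n in("top",):
    p,d,k=shot(n); C=cloud(d,k); save(cv2.resize(p[80:340,180:460],None,fx=2,fy=2),"t2")
    for nm,c,lo,hi,r in(("head",(420,190),56,75,60),("pin/housing",(606,218),60,100,40),("knob",(629,-174),90,115,50)):
        m=(C[...,2]>lo)&(C[...,2]<hi)&(np.hypot(C[...,0]-c[0],C[...,1]-c[1])<r); q=C[m]; print(nm,m.sum(),q.mean(0).round(1),q[:,2].max().round(1))
E
```

```text
time_s: 42.58
position: [419.5, 189.3, 163.2]
tcp_rot: [0.841, -0.541, -0.002, 0.003]
contact_force: [0.5, 0.4, 0.9]
opening: 91.6
time_s: 43.42
position: [616.3, -72.1, 244.9]
tcp_rot: [1.0, 0.006, 0.005, -0.004]
contact_force: [-0.5, -0.5, 1.1]
opening: 92.1
time_s: 43.67
position: [616.7, -78.3, 242.9]
tcp_rot: [0.998, 0.068, 0.004, -0.004]
contact_force: [-0.6, 0.2, 0.7]
opening: 92.2
[616.7 -78.3 242.9] [[0.991, 0.135, 0.007], [0.135, -0.991, 0.009], [0.008, -0.008, -1.0]] 92.2 [-0.6  0.2  0.7]
head 322 [424.2 229.7  63.4] 70.6
pin/housing 447 [606.1 217.9  69.1] 76.7
knob 150 [ 632.5 -176.4  103.9] 109.6
```

View pics/t2.png

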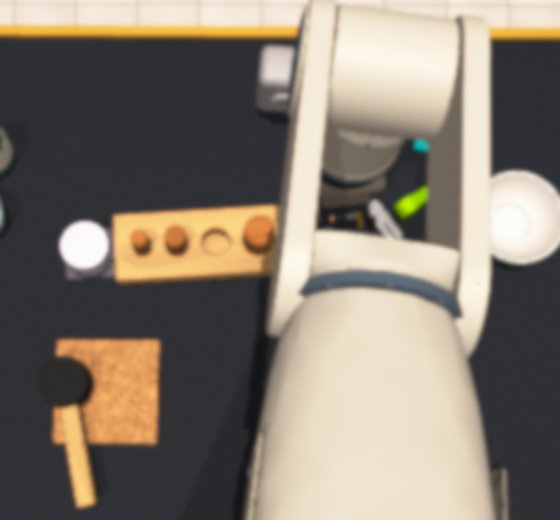

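The top view shows the pin flush (z 69). The mallet was knocked to crop (65,383), at the mat's left edge, so it needs resetting. Knob first, since the arm is here.

```bash
cat > knob.py <<'E'
from h import *
import sys
p,d,k=shot("wrist"); C=cloud(d,k); cv2.imwrite("pics/"+sys.argv[1]+".png",p[...,::-1])
m=(C[...,2]>98)&(C[...,2]<111)&(np.hypot(C[...,0]-629,C[...,1]+174)<55)
n,l,st,ce=cv2.connectedComponentsWithStats(m.astype(np.uint8)); i=1+st[1:,4].argmax()
q=max(cv2.findContours((l==i).astype(np.uint8),0,1)[0],key=len); w=np.array([plane(k,a[0][0],a[0][1],105)[:2] for a in q],np.float32)
b=cv2.minAreaRect(w); print(ce[i].round(),len(w),"z",np.median(C[l==i][:,2]).round(1),b); bp=cv2.boxPoints(b).round(1); print(bp.tolist())
h=cv2.approxPolyDP(w.reshape(-1,1,2),3,True); print(h.reshape(-1,2).round(1).tolist())
E
python3 knob.py k1
```

```text
[282. 281.] 138 z 104.4 ((630.86083984375, -178.4209442138672), (67.02314758300781, 24.051021575927734), 34.42265701293945)
[[596.4000244140625, -187.39999389648438], [610.0, -207.3000030517578], [665.2999877929688, -169.39999389648438], [651.7000122070312, -149.60000610351562]]
[[652.7000122070312, -151.5], [609.0999755859375, -179.0], [604.0, -198.5], [618.2000122070312, -201.39999389648438], [663.0999755859375, -170.8000030517578]]
```

View pics/k1.png

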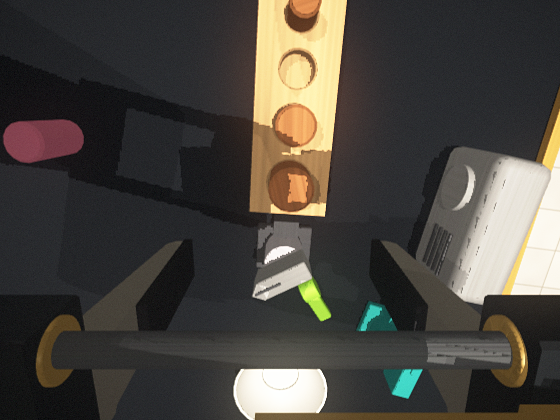

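The wrist view shows the wedge nose at pixel (257,297), world (604,-198), and the square end at (658,-161). That gives knob ≈ 2.11 rad with its axis at (634,-177). I'll turn the jaws by +2.04 rad to pinch the bar, then screw it clockwise 2.11 rad.

```bash
python3 -m creep '[[[1,-8,0,0,0,0.12,0.3],[2,-10,0,0,0,0.12,0.3],[2,-10,0,0,0,0.12,0.3],[2,-10,0,0,0,0.12,0.3],[2,-10,0,0,0,0.12,0.3],[2,-10,0,0,0,0.12,0.3],[2,-10,0,0,0,0.12,0.3],[2,-10,0,0,0,0.12,0.3],[2,-8,0,0,0,0.12,0.3],[0,-6,0,0,0,0.12,0.3]]]'; python3 -m creep '[[[0,0,-6,0,0,0.12,0.3],[0,0,-6,0,0,0.12,0.3],[0,0,-6,0,0,0.12,0.3],[0,0,-6,0,0,0.12,0.3],[0,0,-6,0,0,0.12,0.3],[0,0,-6,0,0,0.12,0.3],[0,0,-6,0,0,0.1,0.3],[0,0,0,0,0,0,0.3],[0,0,0,0,0,0,0.3]]]'
cat >> st.py <<'E'
x=R.from_quat(s["tcp_rot"]).as_matrix()[:,0]; print("jaw deg",np.degrees(np.arctan2(x[1],x[0])).round(1), s["joints"][5].round(2))
E
python3 st.py
```

```text
time_s: 44.6
position: [633.5, -159.7, 244.7]
tcp_rot: [0.774, 0.633, 0.001, -0.006]
contact_force: [-0.9, 0.1, 1.4]
opening: 64.0
time_s: 45.35
position: [634.1, -150.4, 203.0]
tcp_rot: [0.444, 0.896, -0.0, -0.006]
contact_force: [0.1, -0.3, 0.3]
opening: 64.3
[ 634.1 -150.4  203. ] [[-0.606, 0.795, -0.01], [0.795, 0.606, 0.005], [0.01, -0.005, -1.0]] 64.3 [ 0.1 -0.3  0.3]
jaw deg 127.3 -2.46
```

```bash
python3 -m creep '[[[0,-14,-15,-0.004,-0.008,-0.04,0.3],[0,-10,-25,0,0,0,0.3],[0,-3,-25,0,0,0,0.3],[0,-1,-20,0,0,0,0.3],[0,0,-5,0,0,0,0.3],[0,0,0,0,0,0,0.3]]]'; python3 st.py
```

```text
time_s: 45.85
position: [637.2, -176.1, 115.4]
tcp_rot: [0.474, 0.881, 0.001, 0.003]
contact_force: [0.3, 0.6, 0.4]
opening: 64.6
[ 637.2 -176.1  115.4] [[-0.552, 0.834, 0.006], [0.834, 0.552, -0.001], [-0.004, 0.005, -1.0]] 64.6 [0.3 0.6 0.4]
jaw deg 123.5 -2.43
```

```bash
python3 -m creep '[[[-2.5,-1,-12,0,0.005,0.015,0.3],[-0.5,0,-22,0,0,0,0.3],[-0.5,0,-22,0,0,0,0.3],[0,0,-12,0,0,0,0.3],[0,0,-4,0,0,0,0.3],[0,0,0,0,0,0,0.3]]]'; python3 st.py
```

```text
time_s: 46.35
position: [637.7, -176.7, 46.3]
tcp_rot: [0.468, 0.884, 0.001, 0.005]
contact_force: [0.3, -0.3, 0.3]
opening: 64.3
[ 637.7 -176.7   46.3] [[-0.562, 0.827, 0.01], [0.827, 0.562, -0.003], [-0.008, 0.006, -1.0]] 64.3 [ 0.3 -0.3  0.3]
jaw deg 124.2 -2.44
```

```bash
python3 -m creep '[[[-3.5,0,-4,0,0.01,0.005,0.85],[-0.3,0,0,0,0,0,0.85],[-0.3,0,0,0,0,0,0.85],[0,0,0,0,0,0,0.85],[0,0,0,0,0,0,0.85],[0,0,0,0,0,0,0.85],[0,0,0,0,0,0,0.85],[0,0,0,0,0,0,0.85],[0,0,0,0,0,0,0.85]]]' 20; python3 st.py
```

```text
time_s: 47.1
position: [635.4, -176.2, 46.6]
tcp_rot: [0.466, 0.885, -0.001, 0.002]
contact_force: [0.1, -0.5, -2.0]
opening: 22.3
[ 635.4 -176.2   46.6] [[-0.566, 0.824, 0.003], [0.824, 0.566, -0.003], [-0.004, 0.001, -1.0]] 22.3 [ 0.1 -0.5 -2. ]
jaw deg 124.5 -2.44
```

```bash
python3 -m creep '[[[-0.5,-0.5,0,0,0,-0.06,0.85],[0,0,0,0,0,-0.1,0.85],[0,0,0,0,0,-0.12,0.85],[0,0,0,0,0,-0.12,0.85],[0,0,0,0,0,-0.1,0.85],[0,0,0,0,0,0,0.85]]]'; python3 st.py
```

```text
time_s: 47.6
position: [635.6, -176.9, 46.6]
tcp_rot: [0.679, 0.735, -0.001, 0.002]
contact_force: [0.7, 0.1, -0.9]
opening: 21.7
[ 635.6 -176.9   46.6] [[-0.079, 0.997, 0.002], [0.997, 0.079, -0.004], [-0.005, 0.002, -1.0]] 21.7 [ 0.7  0.1 -0.9]
jaw deg 94.5 -1.92
```

```bash
python3 -m creep '[[[0,0,0,0,0,-0.12,0.85],[0,0,0,0,0,-0.12,0.85],[0,0,0,0,0,-0.12,0.85],[0,0,0,0,0,-0.12,0.85],[0,0,0,0,0,-0.12,0.85],[0,0,0,0,0,-0.12,0.85],[0,0,0,0,0,0,0.85]]]'; python3 st.py;  python3 -m creep '[[[0,0,0,0,0,-0.12,0.85],[0,0,0,0,0,-0.12,0.85],[0,0,0,0,0,-0.12,0.85],[0,0,0,0,0,-0.12,0.85],[0,0,0,0,0,-0.12,0.85],[0,0,0,0,0,-0.1,0.85],[0,0,0,0,0,0,0.85],[0,0,0,0,0,0,0.85]]]'; python3 st.py
```

```text
time_s: 48.18
position: [635.2, -177.6, 46.6]
tcp_rot: [0.896, 0.445, -0.002, 0.002]
contact_force: [-0.5, 0.9, 0.4]
opening: 21.7
[ 635.2 -177.6   46.6] [[0.604, 0.797, -0.002], [0.797, -0.604, -0.005], [-0.005, 0.001, -1.0]] 21.7 [-0.5  0.9  0.4]
jaw deg 52.8 -1.19
time_s: 48.85
position: [634.5, -178.0, 46.6]
tcp_rot: [0.992, 0.123, -0.003, 0.001]
contact_force: [-1.4, 0.3, -1.1]
opening: 21.8
[ 634.5 -178.    46.6] [[0.97, 0.244, -0.006], [0.244, -0.97, -0.002], [-0.006, 0.001, -1.0]] 21.8 [-1.4  0.3 -1.1]
jaw deg 14.1 -0.52
```

```bash
python3 -m creep '[[[0,0,0,0,0,-0.09,0.85],[0,0,0,0,0,-0.08,0.85],[0,0,0,0,0,0,0.85],[0,0,0,0,0,0,0.85]]]'; python3 st.py
```

```text
time_s: 49.18
position: [634.3, -178.0, 46.6]
tcp_rot: [0.999, 0.049, -0.003, 0.001]
contact_force: [-0.8, 0.1, -1.1]
opening: 21.6
[ 634.3 -178.    46.6] [[0.995, 0.098, -0.006], [0.098, -0.995, -0.001], [-0.006, 0.001, -1.0]] 21.6 [-0.8  0.1 -1.1]
jaw deg 5.6 -0.37
```

Another -0.03 rad, then I'll release, rise, and go and look at the knob and the mallet.

```bash
python3 -m creep '[[[0,0,0,0,0,-0.03,0.85],[0,0,0,0,0,0,0.85]]]'; python3 st.py | tail -1; python3 -m creep '[[[0,0,0,0,0,0,0.6],[0,0,0,0,0,0,0.4],[0,0,0,0,0,0,0.4],[0,0,0,0,0,0,0.2],[0,0,25,0,0,0,0],[-3,15,35,0,0,0,0],[-3,25,40,0,0,0,0],[-3,30,40,0,0,0,0],[-3,30,40,0,0,0,0],[0,15,15,0,0,0,0]]]'; python3 -m creep '[[[0,0,0,0,0,0,0],[0,0,0,0,0,0,0]]]'; python3 knob.py k2
python3 -m creep '[[[-8,28,0,0,0,0,0],[-12,36,0,0,0,0,0],[-14,36,0,0,0,0,0],[-14,36,0,0,0,0,0],[-14,36,0,0,0,0,0],[-14,36,0,0,0,0,0],[-10,25,0,0,0,0,0],[-4,10,0,0,0,0,0],[0,0,0,0,0,0,0],[0,0,0,0,0,0,0]]]'; python3 st.py; sed -i 's/(425,192),90/(420,215),110/;s/(380,170),170/(370,200),170/;s/(416,190),115/(418,188),110/' mal.py; python3 mal.py w8
```

```text
time_s: 49.35
position: [634.2, -177.9, 46.6]
tcp_rot: [0.999, 0.038, -0.003, 0.001]
contact_force: [-1.2, 1.5, -1.5]
opening: 21.8
jaw deg 4.3 -0.35
time_s: 50.18
position: [619.1, -74.3, 226.8]
tcp_rot: [0.999, 0.039, -0.007, -0.0]
contact_force: [1.0, 0.2, 0.9]
opening: 86.8
time_s: 50.35
position: [621.5, -71.6, 232.1]
tcp_rot: [0.999, 0.041, -0.003, 0.0]
contact_force: [-0.3, -0.3, 0.1]
opening: 91.8
[286. 285.] 141 z 104.4 ((635.5438842773438, -169.98361206054688), (21.372581481933594, 67.7206802368164), 4.471677303314209)
[[622.2999877929688, -137.10000610351562], [627.5, -204.60000610351562], [648.7999877929688, -202.89999389648438], [643.5999755859375, -135.39999389648438]]
[[633.2000122070312, -136.1999969482422], [623.0999755859375, -147.89999389648438], [628.5999755859375, -204.5], [648.2999877929688, -201.60000610351562], [644.0999755859375, -146.10000610351562]]
time_s: 51.23
position: [522.9, 167.3, 214.7]
tcp_rot: [0.999, 0.036, -0.013, 0.004]
contact_force: [-0.2, -0.3, 0.1]
opening: 91.5
[522.9 167.3 214.7] [[0.997, 0.073, -0.027], [0.073, -0.997, -0.008], [-0.027, 0.006, -1.0]] 91.5 [-0.2 -0.3  0.1]
jaw deg 4.2 0.23
head ('z63.5', 'ell', array([429.3, 238.7]), array([63.9, 66.6]), 'rect', array([429.3, 238.8]), array([67.5, 63.4]), 4.2)
handle ('z51.4', 'ell', array([343.3, 219.6]), array([ 23.6, 166.6]), 'rect', array([333.4, 216.9]), array([125.1,  24.2]), 12.5)
mat ('z3.5', 'ell', array([426.4, 176.3]), array([135.6, 168. ]), 'rect', array([418.8, 187.8]), array([140.2, 139.8]), 89.6)
```

View pics/w8.png

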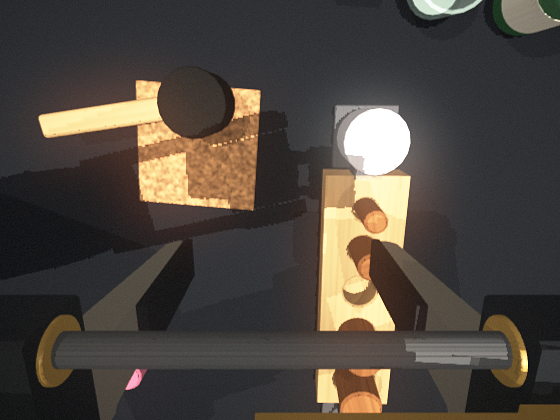

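The knob nose is at (633,-136), aligned to within 0.01 rad of the row, and the pin looks flush at (376,140). The mallet head at (196,102) is 52 mm off the mat's centre, so I'll regrip it and move it back.

```bash
python3 -m creep '[[[-9,7,-4,0,-0.02,-0.12,0],[-9,7,-4,0,0,-0.12,0],[-9,7,-4,0,0,-0.12,0],[-9,7,-4,0,0,-0.12,0],[-9,7,-4,0,0,-0.12,0],[-9,7,-4,0,0,-0.12,0],[-9,7,-4,0,0,-0.12,0],[-9,7,-4,0,0,-0.12,0],[-9,7,-4,0,0,-0.12,0],[-9,6,0,0,0,-0.12,0]]]'; python3 -m creep '[[[0,0,0,0,0,-0.12,0],[0,0,0,0,0,-0.06,0],[0,0,0,0,0,0,0],[0,0,0,0,0,0,0]]]'; python3 st.py; python3 mal.py w9
```

```text
time_s: 52.12
position: [440.1, 219.9, 173.8]
tcp_rot: [0.832, -0.554, -0.004, 0.004]
contact_force: [0.5, -0.5, -0.5]
opening: 91.6
time_s: 52.45
position: [441.7, 214.8, 172.5]
tcp_rot: [0.774, -0.633, -0.004, 0.005]
contact_force: [0.2, 0.5, 0.7]
opening: 91.9
[441.7 214.8 172.5] [[0.197, -0.98, -0.013], [-0.98, -0.197, -0.002], [-0.0, 0.014, -1.0]] 91.9 [0.2 0.5 0.7]
jaw deg -78.6 1.82
head ('z63.6', 'ell', array([428.9, 238.5]), array([64.6, 65.2]), 'rect', array([429.1, 238.1]), array([65.4, 65.9]), 85.0)
handle ('z52.2', 'ell', array([341.9, 218.7]), array([ 25.4, 141.7]), 'rect', array([341.9, 218.7]), array([104.9,  23.9]), 12.3)
mat ('z3.5', 'ell', array([424.6, 176.1]), array([137.9, 165.1]), 'rect', array([419.2, 187.7]), array([139.9, 140.4]), 89.7)
```

```bash
python3 -m creep '[[[-10,15,-15,0,-0.013,0,0],[-6,8,-25,0,0,0,0],[-3,1,-30,0,0,0,0],[-2,0,-25,0,0,0,0],[-1,0,-5,0,0,0,0],[0,0,0,0,0,0,0]]]'; python3 st.py
```

```text
time_s: 53.0
position: [424.2, 237.2, 71.3]
tcp_rot: [0.776, -0.631, 0.003, -0.002]
contact_force: [-0.5, 0.7, 0.3]
opening: 91.9
[424.2 237.2  71.3] [[0.204, -0.979, 0.007], [-0.979, -0.204, -0.0], [0.002, -0.007, -1.0]] 91.9 [-0.5  0.7  0.3]
jaw deg -78.2 1.88
```

```bash
python3 -m creep '[[[2,1,-10,0,0.006,0,0],[-1,0,-20,0,0,0,0],[-1,0,-20,0,0,0,0],[-1,0,-17,0,0,0,0],[-1,0,-6,0,0,0,0],[-0.5,0,-2,0,0,0,0],[0,0,0,0,0,0,0]]]'; python3 st.py
```

```text
time_s: 53.58
position: [430.7, 240.4, -1.0]
tcp_rot: [0.777, -0.63, 0.002, -0.005]
contact_force: [-0.2, 0.4, 0.3]
opening: 92.0
[430.7 240.4  -1. ] [[0.206, -0.978, 0.01], [-0.978, -0.206, 0.005], [-0.003, -0.011, -1.0]] 92.0 [-0.2  0.4  0.3]
jaw deg -78.1 1.87
```

```bash
python3 -m creep '[[[-2,-2,-1,-0.005,0.01,0,0.4],[-0.5,0,0,0,0,0,0.4],[-0.3,0,0,0,0,0,0.4],[-0.3,0,0,0,0,0,0.4],[0,0,0,0,0,0,0.4],[0,0,0,0,0,0,0.4],[0,0,0,0,0,0,0.4]]]' 45; python3 st.py; python3 -m creep '[[[0,0,10,0,0,0,0.4],[0,0,15,0,0,0,0.4],[-3,-12,10,0,0,0,0.4],[-3,-18,0,0,0,0,0.4],[-3,-15,0,0,0,0,0.4],[-1,-5,0,0,0,0,0.4],[0,0,0,0,0,0,0.4],[0,0,0,0,0,0,0.4]]]'; python3 st.py
```

```text
time_s: 54.17
position: [430.2, 239.5, 1.8]
tcp_rot: [0.777, -0.63, 0.001, -0.002]
contact_force: [0.5, -0.6, -3.9]
opening: 67.5
[430.2 239.5   1.8] [[0.207, -0.978, 0.004], [-0.978, -0.207, 0.003], [-0.002, -0.005, -1.0]] 67.5 [ 0.5 -0.6 -3.9]
jaw deg -78.1 1.87
time_s: 54.83
position: [419.7, 188.5, 41.7]
tcp_rot: [0.777, -0.63, 0.001, -0.003]
contact_force: [-0.6, 0.9, -3.2]
opening: 67.2
[419.7 188.5  41.7] [[0.207, -0.978, 0.005], [-0.978, -0.207, 0.003], [-0.002, -0.006, -1.0]] 67.2 [-0.6  0.9 -3.2]
jaw deg -78.0 1.78
```

```bash
python3 -m creep '[[[0,0,-10,0,0,0,0.4],[0,0,-10,0,0,0,0.4],[0,0,-8,0,0,0,0.4],[0,0,-6,0,0,0,0.4],[0,0,-2,0,0,0,0.4],[0,0,0,0,0,0,0.4]]]'; python3 st.py
```

```text
time_s: 55.33
position: [420.1, 190.8, 1.0]
tcp_rot: [0.777, -0.629, 0.001, -0.003]
contact_force: [1.9, -2.8, 10.0]
opening: 67.4
[420.1 190.8   1. ] [[0.209, -0.978, 0.005], [-0.978, -0.209, 0.003], [-0.002, -0.005, -1.0]] 67.4 [ 1.9 -2.8 10. ]
jaw deg -77.9 1.78
```

Seated on the mat. I'll release, rise straight up, and move clear to check everything.

```bash
python3 -m creep '[[[0,0,0,0,0,0,0.2],[0,0,0,0,0,0,0],[0,0,0,0,0,0,0],[0,0,0,0,0,0,0],[0,0,0,0,0,0,0],[0,0,15,0,0,0,0],[0,0,30,0,0,0,0],[0,0,40,0,0,0,0],[0,0,40,0,0,0,0],[0,0,40,0,0,0,0]]]'; python3 -m creep '[[[0,-10,30,0,0,0.1,0],[0,-20,20,0,0,0.12,0],[-10,-35,0,0,0,0.12,0],[-10,-35,0,0,0,0.12,0],[-10,-35,0,0,0,0.12,0],[-10,-35,0,0,0,0.12,0],[-10,-35,0,0,0,0.12,0],[-10,-35,0,0,0,0.12,0],[-10,-35,0,0,0,0.12,0],[0,-20,0,0,0,0,0]]]';python3 -m creep '[[[0,-20,0,0,0,0,0],[0,0,0,0,0,0,0],[0,0,0,0,0,0,0],[0,0,0,0,0,0,0]]]'
cat > fin.py <<'E'
from h import *
p,d,k=shot("top"); C=cloud(d,k); save(cv2.resize(p[80:340,90:480],None,fx=2,fy=2),"t3")
for n,c,lo,hi,r in(("24",(612,141),74,100,30),("30",(615,95),74,100,28),("42",(622,-16),74,100,32),("48",(627,-82),74,100,35),("pin",(606,218),60,100,40),("knob",(632,-176),90,115,50),("head",(418,190),56,75,50),("mat",(416,190),0,12,110)):
    m=(C[...,2]>lo)&(C[...,2]<hi)&(np.hypot(C[...,0]-c[0],C[...,1]-c[1])<r)
    if n=="mat": m&=cv2.cvtColor(p,cv2.COLOR_RGB2HSV)[...,1]>80
    q=C[m]
    if len(q): 
        b=cv2.minAreaRect(q[:,:2].astype(np.float32)); print(n,len(q),"mean",q.mean(0).round(1),"zmed",np.median(q[:,2]).round(1),"rect",np.round(b[0],1),np.round(b[1],1),round(b[2],1))
hsv=cv2.cvtColor(p,cv2.COLOR_RGB2HSV)
E
python3 fin.py; python3 st.py
```

```text
time_s: 56.17
position: [414.2, 188.3, 166.0]
tcp_rot: [0.777, -0.629, -0.002, 0.003]
contact_force: [1.8, -0.1, 0.2]
opening: 92.1
time_s: 57.0
position: [357.4, -76.4, 232.5]
tcp_rot: [0.982, -0.189, 0.006, -0.006]
contact_force: [0.7, 1.5, -0.5]
opening: 92.1
time_s: 57.33
position: [356.3, -100.6, 233.6]
tcp_rot: [0.981, -0.192, 0.007, -0.006]
contact_force: [-0.2, 0.8, 0.1]
opening: 91.8
24 70 mean [611.5 143.4  87.3] zmed 87.6 rect [612.1 144.2] [23.1 22. ] 36.2
30 104 mean [614.7  95.9  88.1] zmed 88.4 rect [615.8  95.6] [28.7 26.4] 0.2
42 203 mean [622.3 -14.2  88.2] zmed 88.7 rect [623.1 -14.5] [39.3 40.4] 19.3
48 267 mean [626.9 -78.5  88.4] zmed 88.7 rect [627.9 -78.6] [46.6 45.7] 57.2
pin 443 mean [606.1 218.   69. ] zmed 69.2 rect [606.5 218. ] [61.7 61.2] 90.0
knob 221 mean [ 632.9 -169.3  102.9] zmed 103.7 rect [ 634.  -167.5] [23.2 66.6] 4.4
head 531 mean [415.9 192.5  63.2] zmed 63.3 rect [415.4 193.2] [66.5 68.8] 61.3
mat 1879 mean [417.5 189.1   3.7] zmed 3.6 rect [399.3 190.2] [146.7 179. ] 89.5
[ 356.3 -100.3  233.6] [[0.926, -0.376, 0.017], [-0.376, -0.926, 0.008], [0.012, -0.014, -1.0]] 91.7 [-0.1  0.3  0.2]
jaw deg -22.1 0.09
```

View pics/t3.png

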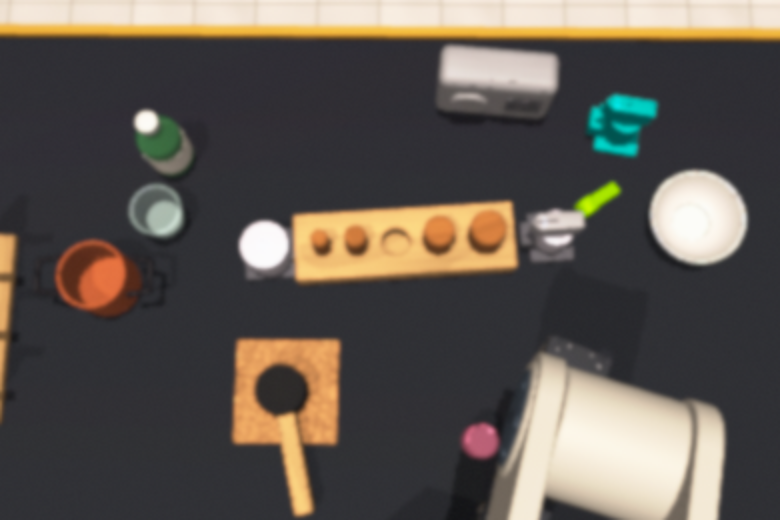

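The final view shows four pegs in the rail, the pin flush at crop (264,245), and the knob nose pointing along the row at (545,222). The mallet is centred on the mat at (281,389), and the bystanders are where they started. Handing in.

```bash
python3 -c "
from bench import *
print(hand_in())"
```

```text
the job is handed in; nothing more can be done
None
```

The job is done and handed in at about 57 s of the 210 s allowed; `hand_in()` gives no verdict.

- **Pegs:** The 24, 30, 42 and 48 mm pegs are in their own holes; there was no 36 mm peg this time. The last top-camera check put their tops at z 88–89 mm, and 90 mm is fully home.
- **Pin:** I drove it to its stop with the head of the mallet. The force rose to about 50 N at the stop, and the housing top then measured flat at 69 mm.
- **Knob:** I screwed it clockwise about 2.1 rad. The nose points along the row, with a residual of about 0.01 rad.
- **Mallet:** It stands on the mat with its head about 4 mm from the centre. After I first put it back it was found about 50 mm aside, so I set it down again. That may have been the announced knock, but I did not see it happen.
- **Bystanders:** They look unmoved in the first and last top pictures, and I measured none of them.

**Disagreements:**
- The finger ends measured about 35 mm behind the reported TCP, not at it. That caused two empty grasps at the start, and I corrected for it afterwards.
- The top and wrist cameras differed by up to about 5 mm, so I placed the pegs from the wrist camera alone. The last peg positions from the top camera therefore carry that offset.
- The 42 mm peg leaned about 0.1 rad in the grip. I tilted the tool to stand it upright before putting it in.

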